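# Clay rollers back in their grooves

## Task

The thin clay roller was put away in the wide sloping groove, which belongs to the thick roller. Move the thin roller to the narrow groove, then put the thick roller from the bat into the wide groove. Bring each down until it rests in both saddles with its low end against the stop, keep hold of it for a moment until it has settled, and only then let go; leave the other things where they are.

Things in the scene. Friction and masses are not known exactly. Their poses are not given: they have to be found in the camera images.
- thin_center (a point): Centre of the thin wooden roller: plain cylinder, 30 mm diameter, 160 mm long, about 0.05 to 0.12 kg; x is along its length. At the start it lies in the wide groove, 25 degrees from level, near the stop and lower than a thick one would.
- thick_center (a point): Centre of the thick wooden roller: plain cylinder, 48 mm diameter, 160 mm long, about 0.13 to 0.27 kg; x is along its length. Starts lying level on a fixed white bat (150 x 70 x 10 mm, same centre and direction), its centre 34 mm over the table, between 8 mm high cleats at the bat's ends (52 to 72 mm from the middle); the middle is clear for fingers.
- wide_groove: Groove for the thick roller, fixed. Origin: centre of that roller when fully home. x up the groove (25 deg from level, rising away from the robot), y level, z square out of the groove. Two 90-deg V saddles, 14 mm wide, at x=-55 and +55 mm, open air between them. V bottom z=-34 mm, arm tips y=+-27, z=-7 mm. Stop plate face at x=-80 mm, top z=-2 mm. Rollers stay put on the slope: they do not slide down by themselves.
- narrow_groove: Groove for the thin roller, fixed. Origin: centre of that roller when fully home. x up the groove (25 deg from level, rising away from the robot), y level, z square out of the groove. Two 90-deg V saddles, 14 mm wide, at x=-55 and +55 mm, open air between them. V bottom z=-21 mm, arm tips y=+-17, z=-4 mm. Stop plate face at x=-80 mm, top z=-2 mm. Rollers stay put on the slope: they do not slide down by themselves.
- thin: The thin roller itself; origin as its centre.
- thick: The thick roller itself; origin as its centre.
- wide: Wooden stand of the wide groove, fixed. Origin on the table under the middle of its foot board (190 x 100 x 12 mm), the groove's origin 110 mm straight above; x level, away from the robot along the groove, z up. Two posts at x=30, y=+-46 mm (14 x 9 mm, inner gap 83 mm) carry the crossbar. Nothing but the saddles' uprights is between foot board and groove.
- narrow: Wooden stand of the narrow groove, fixed. Origin on the table under the middle of its foot board (190 x 100 x 12 mm), the groove's origin 110 mm straight above; x level, away from the robot along the groove, z up. Two posts at x=30, y=+-46 mm (14 x 9 mm, inner gap 83 mm) carry the crossbar. Nothing but the saddles' uprights is between foot board and groove.
- wide_bar (a point): Centre of the wide stand's wooden crossbar, over the upper half of the groove: 42 mm deep (8 to 50 mm beyond the groove's origin, level), 112 mm wide, underside 240 mm over the table. An upright gripper does not fit past it: lean back square to the groove; take rollers in and out below it from the robot's side.
- narrow_bar (a point): Centre of the narrow stand's wooden crossbar, over the upper half of the groove: 42 mm deep (8 to 50 mm beyond the groove's origin, level), 112 mm wide, underside 240 mm over the table. An upright gripper does not fit past it: lean back square to the groove; take rollers in and out below it from the robot's side.
- bowl: Yellow bowl, 140 mm across, 60 mm high; origin under its centre. A bystander.
- mug: Clay mug, 68 mm across, 80 mm high, handle along its y, between the two stands; origin under its centre. A bystander.
- lump: Lump of clay, 68 mm across, 49 mm high; origin under its centre. A bystander.
- pot: White pot, 92 mm across, 105 mm high; origin under its centre. A bystander.
- brush: Flat brush, about 200 mm long, lying; origin under its middle. A bystander.
- jar: Glass jar, 70 mm across, 90 mm high; origin under its centre. A bystander.
Mind the look-alikes: they are no part of the job. What is shaped like the thick but turquoise is not meant.

How it is judged:
By the outcome, as a careful person would: the job done as asked, in the order asked, and still so for the second after the job is handed in, with the robot touching nothing.
It also fails if it takes over 72 s, if anything falls off the work surface, if the arm or the gripper's body presses on something with over 40 N, if the wrist force passes 120 N, or if a joint passes its speed limit or range.

## Robot

A 6-joint arm with a two-finger parallel gripper is mounted at the origin on the work surface. World frame = base frame: x ahead of the robot, y to its left, z up, the work surface at z = 0. Lengths are in m, angles in degrees, forces in N, time in s.
With the tool pointing down it reaches from about 0.15 to 0.775 m from the base axis. Payload 6.1 kg.
Tool frame: the origin (TCP) lies at the very end of the fingers, on their centre line; the grasp point (between the pads) lies 19 mm behind it; z points along the fingers, y is the direction in which the jaws open and shut (so a half turn about z gives the same grasp; the last joint's range is limited). The gripper opens to 85 mm and grips with 20 to 120 N. Pads are 22 mm wide; open, the fingers measure 114 mm over their backs; the gripper's body (76 mm by 85 mm) begins 54 mm behind the grasp point. The pads swing forward as they close: fully open they stand 13 mm farther back than shut.
Start: joints at [75.401, 7.208, -2.269, 80.523, 0, 90], TCP at [0.132, 0.508, 0.231] pointing down, gripper open.
Joint ranges: [-155.77, 155.77], [-54.66, 111.73], [-72.52, 77.12], [-102.08, 115.82], [-83.92, 84.16], [-180, 180]. Speed limits (degrees/s): [136.94, 136.94, 172.46, 180, 180, 180].

## Interface

Orientations are given as a 3x3 rotation matrix whose columns are the frame's x, y, z axes.
In Python, from rig import arm gives the robot as it stands. The module is installed in compiled form; this text tells all that it offers.
- The arm moves only by the tool carry_out, never from a script. Its argument "plan" is text: rows parted by semicolons, each of 4 numbers parted by spaces: the shift along the world's x, y, z in cm, then the turn about the world's z in rad. A call has 1 to 10 rows; each row is the pose to reach, as a shift and turn from the pose commanded when the call began; what a row does not reach only later rows make up. A row lasts 1/12 s, in which the tool goes at most 41.7 mm and 7.16 degrees, less where a joint would pass 70% of its speed; a pose out of reach is approached as far as the arm can. A call with a gripper value outside its range is refused whole. "gripper" is the opening, from 0 (shut) to 1 (fully open), set as the call begins (left out, the last holds). The fingers move at their own pace and stop on an object; "newtons" is the grip in N (left out, the last holds). Time passes only in rows, so rows that repeat a pose let the fingers close. It gives the time, the measured TCP pose, the force and the opening at its end, in the units of the state.
- arm.read_state(): the state, without advancing time (a new reading comes with each control period).
- arm.grab_frame(name): name is "side" or "top" or "wrist"; returns a dict with "frame" (480x640x3 uint8, red, green, blue), "fov_y" (degrees; the focal length in pixels is half the picture's height over the tangent of half this angle, whatever the lens; pixels are square), "cx", "cy" (the principal point, pixels), "R" (3x3) and "t" (3): a world point X has camera coordinates R X + t. Camera axes: x right, y down, z forward; pixel columns grow to the right and rows downward; lengths in m; the calibration is good to about 2 mm. A picture is of the moment at which its call begins. There is no depth.
- arm.job_done(): hands the job in, once; it reports no verdict.
The state is a dict: "clock": time; "joint_pos": joint angles; "joint_velocities": joint speeds; "effort": joint torques, N m; "tool_pos": TCP position; "eef_rot": TCP orientation; "ft_force": force on the tool from outside, world axes, zero at the start; "moment": the same for the moment, N m; "grip_width": finger opening in m.
Only numpy, scipy, OpenCV 4.12 (cv2) and the standard library are available. Lean on these libraries where they do the work, as an engineer would, in place of code of your own. Each camera call takes 0.05 s, during which the arm holds its last target.

## Working session

There is one attempt and no reset: what is moved stays moved. The work goes in short steps, Python scripts to look and compute and a tool call to move; the robot and the scene stay as the last step left them, time stands still between calls to the robot, and variables do not carry over. Pictures are saved under pics/ and viewed, and the job is handed in when it is done.

Besides the shell and the picture viewer there is one more tool, called after ">>>" as name(argument=value, ...) on one line, values as JSON. carry_out: Moves the arm, as the interface text tells. Its arguments: {"type":"object","properties":{"plan":{"type":"string"},"gripper":{"type":"number"},"newtons":{"type":"number"}},"required":["plan"]}

```bash
mkdir -p pics; ls; cat > h.py <<'E'
import numpy as np, cv2, pickle
from rig import arm
def snap(name,tag):
    f=arm.grab_frame(name); pickle.dump(f,open(f'pics/{tag}.pkl','wb'))
    cv2.imwrite(f'pics/{tag}.png',cv2.cvtColor(f['frame'],cv2.COLOR_RGB2BGR)); return f
def load(tag): return pickle.load(open(f'pics/{tag}.pkl','rb'))
def foc(f): return 240/np.tan(np.radians(f['fov_y'])/2)
def proj(f,X):
    X=np.atleast_2d(X); c=X@np.array(f['R']).T+np.array(f['t']); F=foc(f)
    return np.c_[f['cx']+F*c[:,0]/c[:,2], f['cy']+F*c[:,1]/c[:,2]]
def ray(f,u,v):
    F=foc(f);R=np.array(f['R']);d=R.T@np.array([(u-f['cx'])/F,(v-f['cy'])/F,1]);o=-R.T@np.array(f['t']);return o,d
def atz(f,u,v,z):
    o,d=ray(f,u,v);return o+d*(z-o[2])/d[2]
E
python3 - <<'E'
from h import *
np.set_printoptions(precision=4,suppress=True)
print(arm.read_state())
for n in ['side','top','wrist']:
    f=snap(n,n+'0'); print(n,f['fov_y'],f['cx'],f['cy'],np.array(f['R']),f['t'], ray(f,320,240))
E
```

```text
pics
{'clock': 0.0, 'joint_pos': array([75.4016,  7.2419, -2.3268, 80.5238, -0.0021, 90.0015]), 'joint_velocities': array([ 0.0833,  0.0788, -0.0547, -0.0293, -0.0689, -0.0407]), 'effort': array([  0.0023, -43.5911,  35.2927,   0.0175,   0.0001,   0.    ]), 'tool_pos': array([0.1322, 0.5077, 0.2305]), 'eef_rot': array([[-0.9677,  0.2521, -0.0004],
       [ 0.2521,  0.9677, -0.0016],
       [-0.    , -0.0016, -1.    ]]), 'ft_force': array([-0.1089,  0.1157, -0.2038]), 'moment': array([ 0.0042, -0.0365, -0.0261]), 'grip_width': 0.08541838198801292}
side 56.46415048598671 322.82775683126346 240.46113069783337 [[ 0.7956 -0.6057  0.0127]
 [-0.465  -0.624  -0.628 ]
 [ 0.3883  0.4938 -0.7781]] [-0.4204  0.2878  0.9754] (array([ 0.0895, -0.5566,  0.945 ]), array([ 0.3838,  0.4982, -0.7775]))
top 51.702162153847794 312.6370140012318 244.80983813434696 [[-0.0076 -0.9998  0.0162]
 [-0.9927  0.0056 -0.1207]
 [ 0.1206 -0.017  -0.9926]] [-0.0395  0.4846  1.2867] (array([ 0.3256, -0.0204,  1.3362]), array([ 0.1301, -0.0319, -0.9911]))
wrist 67.5347481128577 325.87739407106227 236.89942809904812 [[ 0.2526  0.9676 -0.0011]
 [ 0.9286 -0.2421  0.281 ]
 [ 0.2717 -0.072  -0.9597]] [-0.5241 -0.0359  0.379 ] (array([0.0628, 0.5257, 0.3732]), array([ 0.2755, -0.09  , -0.9572]))
```

View pics/side0.png

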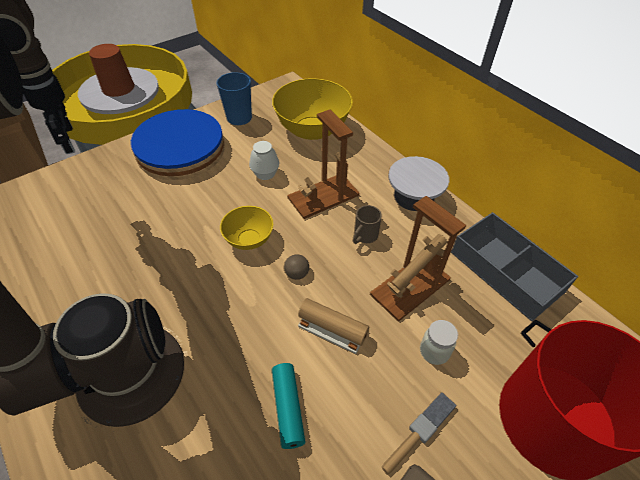

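View pics/top0.png

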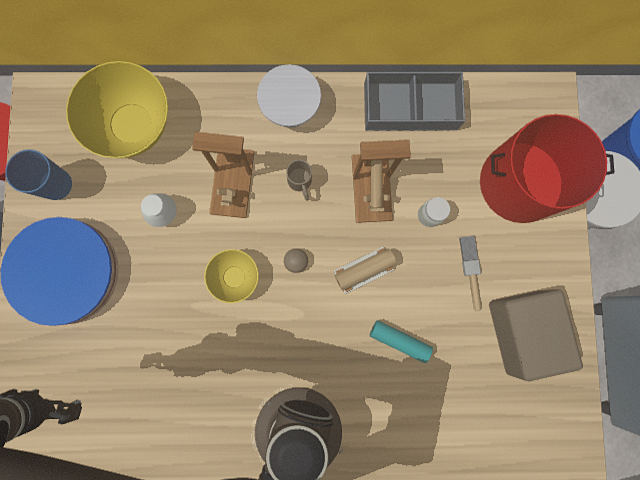

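View pics/wrist0.png

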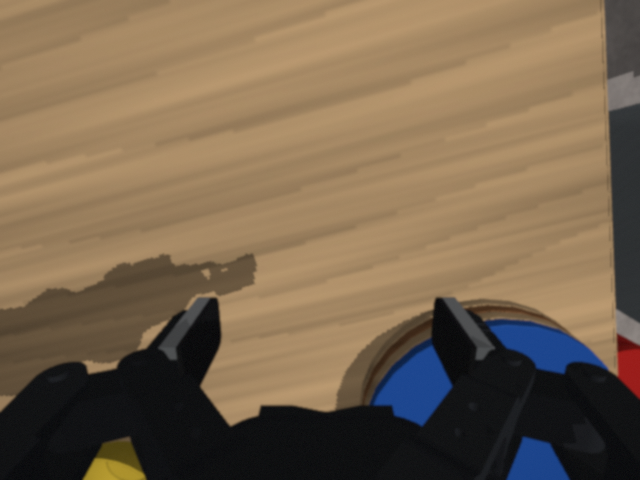

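```bash
python3 - <<'E'
import cv2
t=cv2.imread('pics/top0.png'); s=cv2.imread('pics/side0.png')
cv2.imwrite('pics/c1.png',cv2.resize(t[125:230,180:280],None,fx=5.6,fy=5.6,interpolation=cv2.INTER_CUBIC))
cv2.imwrite('pics/c2.png',cv2.resize(t[125:230,330:430],None,fx=5.6,fy=5.6,interpolation=cv2.INTER_CUBIC))
cv2.imwrite('pics/c3.png',cv2.resize(s[100:230,270:400],None,fx=4.6,fy=4.6,interpolation=cv2.INTER_CUBIC))
cv2.imwrite('pics/c4.png',cv2.resize(s[190:330,350:490],None,fx=4.2,fy=4.2,interpolation=cv2.INTER_CUBIC))
cv2.imwrite('pics/c5.png',cv2.resize(t[230:310,320:420],None,fx=7,fy=7,interpolation=cv2.INTER_CUBIC))
E
```

```text
(no output)
```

View pics/c1.png

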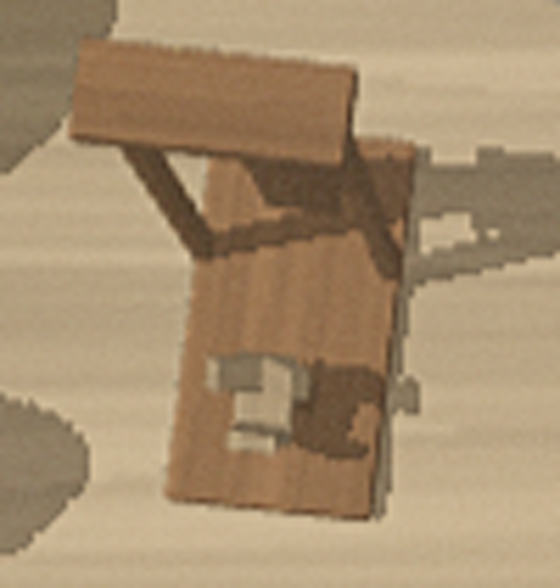

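View pics/c2.png

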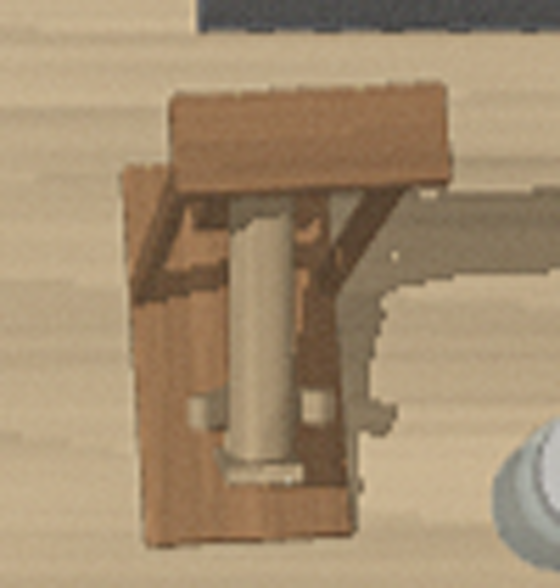

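View pics/c3.png

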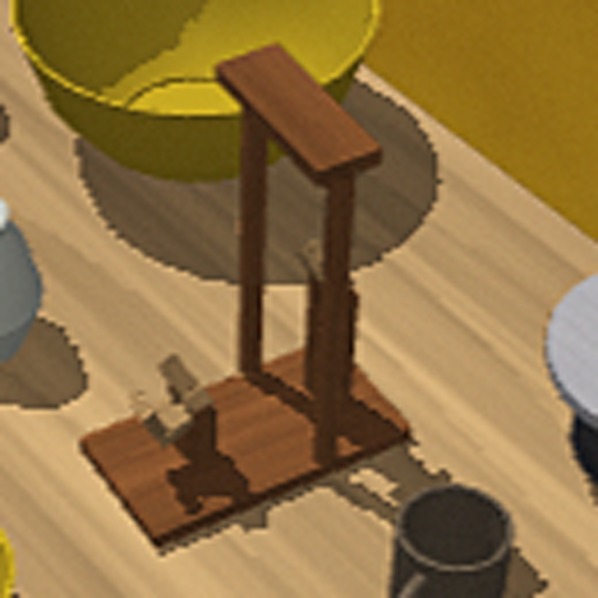

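View pics/c4.png

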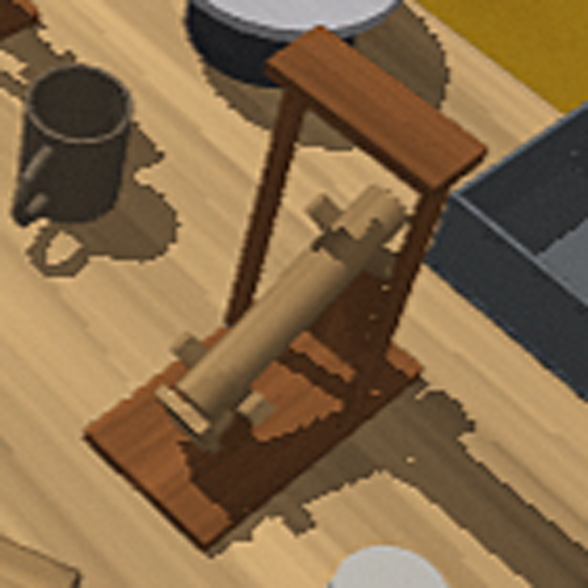

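View pics/c5.png

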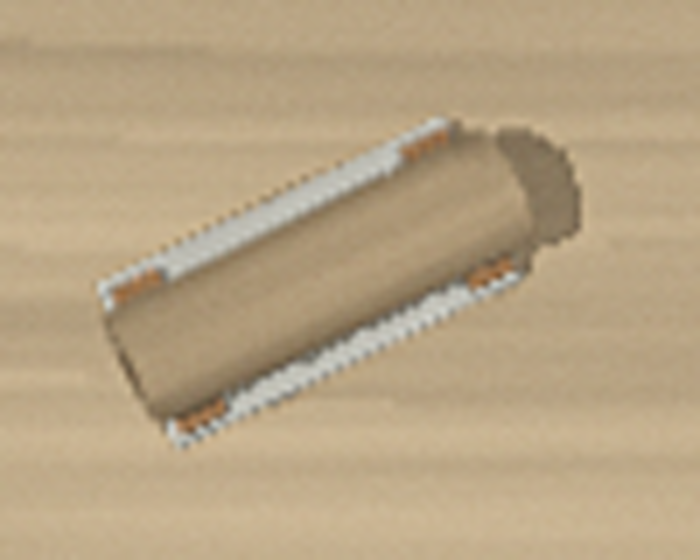

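```bash
cat > fit.py <<'E'
from h import *
from scipy.optimize import least_squares
np.set_printoptions(precision=4,suppress=True)
T=load('top0');S=load('side0')
def cp(p,off,s): return (np.array(p,float)+.5)/s-.5+np.array(off)
foot={'nl':(-.095,.05),'nr':(-.095,-.05),'fr':(.095,-.05),'fl':(.095,.05)}
bar={'nl':(.008,.056),'nr':(.008,-.056),'fr':(.05,-.056),'fl':(.05,.056)}
def fit(tf,tb,sf,sb):
    def res(p):
        x,y,a,zb=p;c,s=np.cos(a),np.sin(a);R=np.array([[c,-s],[s,c]]);out=[]
        for f,d,m,z in((T,tf,foot,.012),(T,tb,bar,zb),(S,sf,foot,.012),(S,sb,bar,zb)):
            for k,px in d.items():
                w=R@np.array(m[k])+[x,y];out.append(proj(f,[*w,z])[0]-px)
        return np.ravel(out)
    r=least_squares(res,[.6,0.0,0,.254],loss='soft_l1');print(r.x[:2],np.degrees(r.x[2]),r.x[3]);print(res(r.x).reshape(-1,2).round(1).tolist());return r.x
n1=lambda d,o,s:{k:cp(v,o,s) for k,v in d.items()}
if __name__=='__main__':
    N=fit(n1(dict(nl=(168,498),nr=(375,518),fr=(413,143)),(180,125),5.6),n1(dict(nl=(70,135),nr=(340,163),fl=(82,40),fr=(355,68)),(180,125),5.6),
      n1(dict(nl=(82,442),nr=(160,540),fr=(408,430)),(270,100),4.6),n1(dict(nl=(218,70),fl=(275,45),fr=(380,152),nr=(325,172)),(270,100),4.6))
    W=fit(n1(dict(nl=(147,545),nr=(355,533),fl=(122,168)),(330,125),5.6),n1(dict(nl=(172,192),nr=(450,182),fl=(172,95),fr=(445,85)),(330,125),5.6),
      n1(dict(nl=(87,435),nr=(210,545),fr=(420,372)),(350,190),4.2),n1(dict(nl=(268,65),fl=(320,28),fr=(485,152),nr=(435,190)),(350,190),4.2))
    b=[atz(T,*cp(p,(320,230),7),.010)[:2] for p in [(100,287),(450,120),(525,270),(180,445)]]
    print(b,np.mean(b,0)); e=(b[1]-b[0]+b[2]-b[3])/2;print(np.linalg.norm(e),np.degrees(np.arctan2(e[1],e[0])),np.linalg.norm(b[0]-b[3]))
E
python3 fit.py
```

```text
[0.6629 0.1762] -5.500015663608855 0.24866411328312127
[[0.0, 0.1], [-0.1, -0.2], [0.3, -1.0], [0.1, 0.6], [1.4, 0.1], [0.1, -0.3], [0.6, -0.8], [-1.2, -0.8], [-0.9, -0.2], [1.0, -1.2], [-1.6, -0.5], [-0.3, -0.0], [0.9, -0.3], [-1.3, 0.8]]
[ 0.6462 -0.2071] 2.929053417811223 0.24790936168887545
[[0.5, -0.2], [0.0, -0.0], [0.2, -0.7], [1.1, 0.8], [0.5, 0.0], [-0.3, 0.2], [-0.1, -0.5], [-0.9, -1.4], [-0.7, 0.2], [1.4, -1.4], [-1.2, -0.3], [-0.5, -0.4], [1.0, -0.0], [-0.1, 0.9]]
[array([ 0.4168, -0.0994]), array([ 0.4804, -0.2355]), array([ 0.4222, -0.2629]), array([ 0.3563, -0.1292])] [ 0.4189 -0.1818]
0.14966305651270287 -64.33879150577539 0.06741307173450198
```

```bash
python3 - <<'E'
from h import *
S=load('side0')
print(proj(S,[[.132,.508,.231],[.132,.508,.304],[.132,.508,.39]]))
cv2.imwrite('pics/c6.png',cv2.resize(cv2.cvtColor(S['frame'],cv2.COLOR_RGB2BGR)[0:180,0:120],None,fx=3.3,fy=3.3,interpolation=cv2.INTER_CUBIC))
E
```

```text
[[ 70.30781414 144.52959139]
 [ 56.92662353 119.60765676]
 [ 39.16023857  86.51847225]]
```

View pics/c6.png

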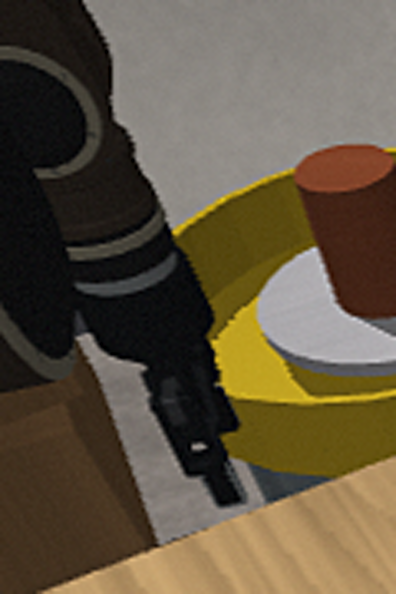

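>>> carry_out(plan="2 -4 0 0; 4 -8 0 0.05; 6 -12 0 0.1;8 -16 0 0.15; 10 -20 0 0.2; 12 -24 0 0.25; 14 -28 0 0.306; 16 -32 0 0.306; 18 -36 0 0.306; 20 -39 0 0.306", gripper=1)

```text
clock: 0.98
tool_pos: [0.3211, 0.1347, 0.2314]
eef_rot: [[-0.999, -0.052, 0.001], [-0.052, 0.999, 0.0], [-0.001, 0.0, -1.0]]
ft_force: [2.1, 0.7, 0.2]
grip_width: 0.0855
```

```bash
python3 - <<'E'
from h import *
np.set_printoptions(precision=3,suppress=True)
f=snap('side','side1'); s=arm.read_state(); print(s['tool_pos'],s['joint_pos'])
p=s['tool_pos']; z=np.array([0,0,1.])
for h in [0,.019,.073,.1,.12,.14,.16,.18,.2,.25]: print(h,proj(f,p+h*z)[0])
im=cv2.cvtColor(f['frame'],cv2.COLOR_RGB2BGR)
u,v=proj(f,p+.1*z)[0].astype(int)
x0,y0=max(u-90,0),max(v-110,0)
print(x0,y0)
cv2.imwrite('pics/c7.png',cv2.resize(im[y0:y0+190,x0:x0+190],None,fx=3.1,fy=3.1,interpolation=cv2.INTER_CUBIC))
g=snap('wrist','wrist1')
E
```

```text
[0.325 0.129 0.231] [ 21.812 -11.894 -20.462  81.372  -0.264  19.452]
0 [215.307 200.218]
0.019 [213.78  194.107]
0.073 [209.173 175.675]
0.1 [206.71  165.819]
0.12 [204.81  158.218]
0.14 [202.843 150.348]
0.16 [200.805 142.193]
0.18 [198.692 133.738]
0.2 [196.499 124.965]
0.25 [190.64  101.522]
116 55
```

View pics/c7.png

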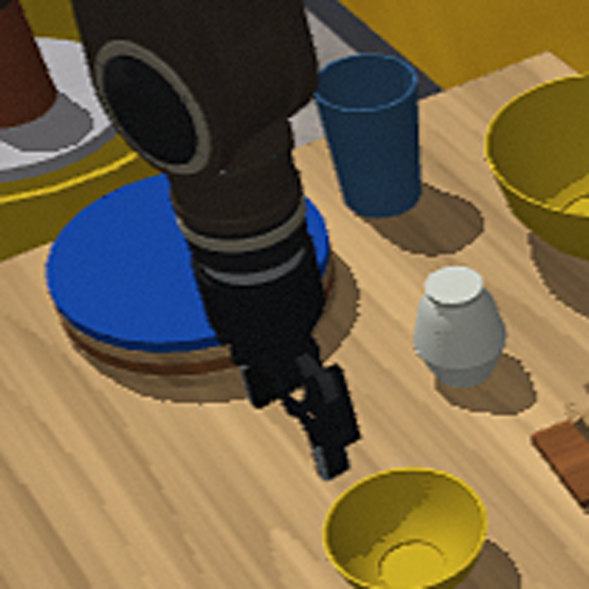

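View pics/wrist1.png

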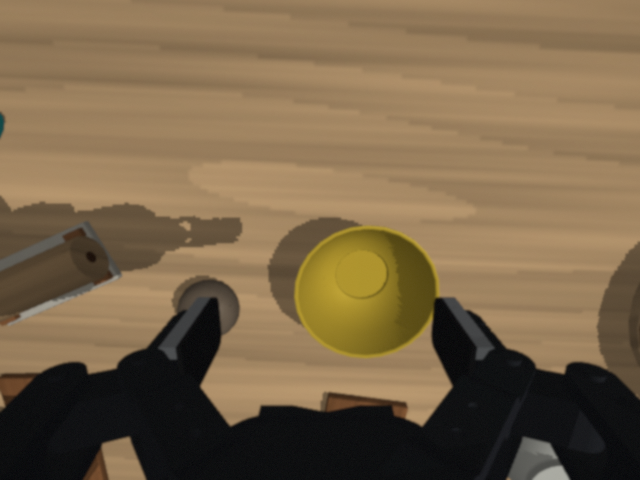

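>>> carry_out(plan="2 -3 1.5 0; 4 -6 3 0; 6 -9 4 0; 8.5 -12 5 0; 11 -15 5 0; 13.5 -18 5 0; 16 -21 5 0; 18.5 -24.5 5 0; 21 -28 5 0; 22 -31 5 0")

```text
clock: 1.92
tool_pos: [0.5435, -0.1743, 0.2799]
eef_rot: [[-0.999, -0.052, -0.001], [-0.052, 0.999, 0.001], [0.001, 0.001, -1.0]]
ft_force: [-0.4, 1.0, -0.0]
grip_width: 0.0853
```

>>> carry_out(plan="1 -1.5 0 0; 1 -1.5 0 0; 1 -1.5 0 0")

```text
clock: 2.17
tool_pos: [0.5516, -0.1881, 0.2801]
eef_rot: [[-0.999, -0.051, -0.002], [-0.051, 0.999, 0.001], [0.002, 0.001, -1.0]]
ft_force: [-0.5, 0.3, -1.1]
grip_width: 0.0853
```

```bash
python3 - <<'E'
from h import *
np.set_printoptions(precision=4,suppress=True)
f=snap('wrist','wrist2'); s=arm.read_state(); print(s['clock'],s['tool_pos'],s['joint_pos'],s['ft_force'],ray(f,320,240))
E
```

```text
2.2167 [ 0.5512 -0.1874  0.2807] [-18.7898  14.0808  12.2741  88.283    0.0234 -21.7453] [-0.4654  0.5661 -0.452 ] (array([ 0.4801, -0.1922,  0.4229]), array([ 0.2881, -0.0001, -0.9578]))
```

View pics/wrist2.png

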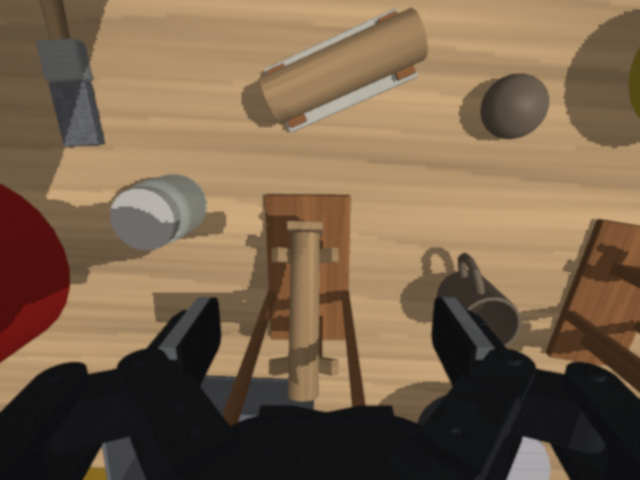

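>>> carry_out(plan="3.5 0 0 0; 3.5 0 0 0; 3.5 0 0 0; 3.5 0 0 0")

```text
clock: 2.55
tool_pos: [0.586, -0.1868, 0.2816]
eef_rot: [[-0.999, -0.053, -0.0], [-0.053, 0.999, 0.0], [0.0, 0.0, -1.0]]
ft_force: [-0.8, 0.4, -0.2]
grip_width: 0.0853
```

```bash
python3 - <<'E'
from h import *
np.set_printoptions(precision=4,suppress=True)
f=snap('wrist','wrist3'); s=arm.read_state(); print(s['clock'],s['tool_pos'],s['joint_pos'],s['ft_force'],ray(f,320,240))
im=cv2.cvtColor(f['frame'],cv2.COLOR_RGB2BGR)
cv2.imwrite('pics/c8.png',cv2.resize(im[170:410,240:400],None,fx=2.45,fy=2.45,interpolation=cv2.INTER_CUBIC))
cv2.imwrite('pics/c9.png',cv2.resize(im[0:130,230:450],None,fx=3.6,fy=3.6,interpolation=cv2.INTER_CUBIC))
E
```

```text
2.6 [ 0.5857 -0.1871  0.2821] [-17.7159  17.8374  17.416   89.5463   0.002  -20.7291] [0.4318 0.2467 0.3239] (array([ 0.5142, -0.1909,  0.4242]), array([ 0.2898, -0.0003, -0.9573]))
```

View pics/c8.png

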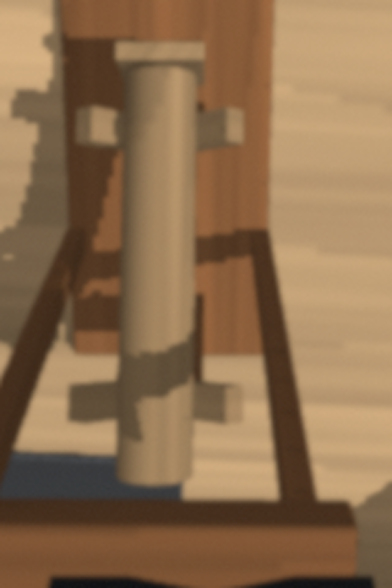

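View pics/c9.png

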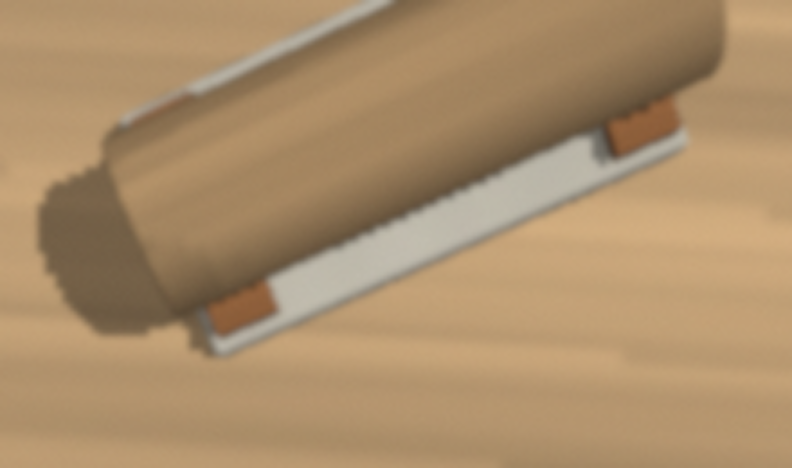

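```bash
cat > m.py <<'E'
from h import *
np.set_printoptions(precision=4,suppress=True)
c25,s25=np.cos(np.radians(25)),np.sin(np.radians(25))
def G(st,s,y,z):  # groove point to world; st=(x,y,yaw)
    X=s*c25-z*s25; Z=.11+s*s25+z*c25
    c,si=np.cos(st[2]),np.sin(st[2]); return np.array([st[0]+c*X-si*y, st[1]+si*X+c*y, Z])
def F(st,X,y,Z):
    c,si=np.cos(st[2]),np.sin(st[2]); return np.array([st[0]+c*X-si*y, st[1]+si*X+c*y, Z])
def roller(f,C,ax,r,L=.16):
    pts=[]
    e1=np.cross(ax,[0,0,1]);e1/=np.linalg.norm(e1);e2=np.cross(e1,ax)
    for sgn in(-1,1):
        t=np.linspace(0,2*np.pi,40); P=C+sgn*ax*L/2+r*(np.cos(t)[:,None]*e1+np.sin(t)[:,None]*e2); pts.append(proj(f,P))
    return pts
def over(f,st,out,crop,sc,roll=None,vz=-.034,vy=.027,vt=-.007):
    im=cv2.cvtColor(f['frame'],cv2.COLOR_RGB2BGR); x0,y0,x1,y1=crop
    im=cv2.resize(im[y0:y1,x0:x1],None,fx=sc,fy=sc,interpolation=cv2.INTER_CUBIC)
    def pl(P,col,closed=True):
        q=((np.array(P)+.5-[x0,y0])*sc-.5).round().astype(int); cv2.polylines(im,[q],closed,col,1,cv2.LINE_AA)
    if st is not None:
        pl([proj(f,F(st,a,b,.012))[0] for a,b in((-.095,-.05),(-.095,.05),(.095,.05),(.095,-.05))],(255,0,0))
        for zb in(.24,): pl([proj(f,F(st,a,b,zb))[0] for a,b in((.008,-.056),(.008,.056),(.05,.056),(.05,-.056))],(0,255,0))
        for s0 in(-.055,.055):
            for d in(-.007,.007):
                pl([proj(f,G(st,s0+d,a,b))[0] for a,b in((-vy,vt),(0,vz),(vy,vt))],(0,0,255),False)
        pl([proj(f,G(st,-.08,a,-.002))[0] for a in(-.018,.018)],(255,0,255),False)
    for (C,ax,r) in roll or []:
        for p in roller(f,C,ax,r): pl(p,(255,255,0))
    cv2.imwrite(out,im)
E
python3 - <<'E'
from m import *
f=load('wrist3'); W=(.6462,-.2071,np.radians(2.93))
C=G(W,0,0,-.0128); ax=G(W,1,0,0)-G(W,0,0,0)
over(f,W,'pics/o1.png',(240,150,400,410),2.3,[(C,ax,.015)])
a=np.radians(-64.3);b=np.array([.4189,-.1818,.034])
over(f,None,'pics/o2.png',(230,0,450,130),3.6,[(b,np.array([np.cos(a),np.sin(a),0]),.024)])
E
```

```text
(no output)
```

View pics/o1.png

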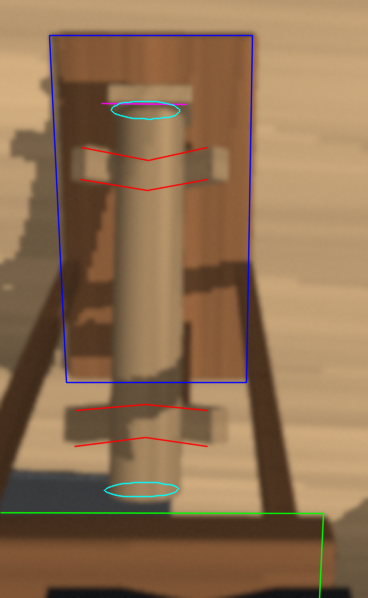

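View pics/o2.png

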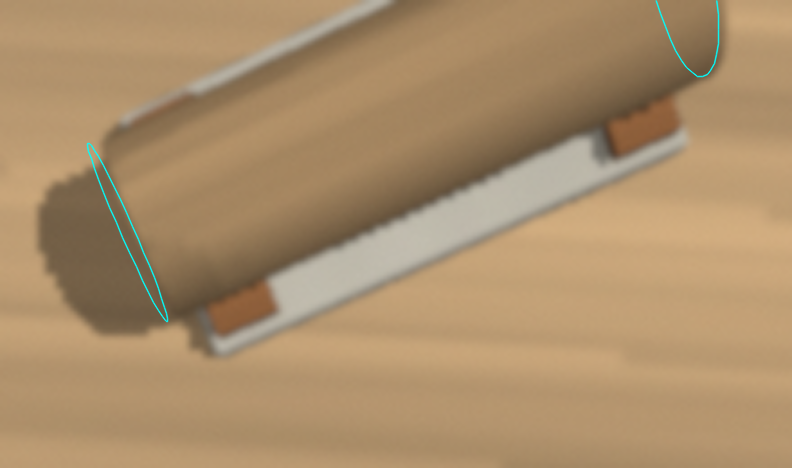

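>>> carry_out(plan="-1 -2.2 0 0; -1 -2.2 -4 0; -1 -2.2 -8 0; -1 -2.2 -12 0; -1 -2.2 -16 0; -1 -2.2 -16 0;-1 -2.2 -16 0;-1 -2.2 -16 0")

```text
clock: 3.27
tool_pos: [0.5772, -0.2105, 0.1246]
eef_rot: [[-0.999, -0.051, 0.004], [-0.051, 0.999, -0.001], [-0.003, -0.001, -1.0]]
ft_force: [0.9, -0.8, 0.7]
grip_width: 0.0855
```

```bash
python3 - <<'E'
from m import *
s=arm.read_state(); print(s['clock'],s['tool_pos'],s['eef_rot'][:,0],s['ft_force'])
f=snap('side','side4');im=cv2.cvtColor(f['frame'],cv2.COLOR_RGB2BGR)
cv2.imwrite('pics/c10.png',cv2.resize(im[130:330,310:490],None,fx=3,fy=3,interpolation=cv2.INTER_CUBIC))
f=snap('wrist','wrist4')
E
```

```text
3.2667 [ 0.5772 -0.2105  0.1246] [-0.9987 -0.0513 -0.0035] [ 0.9112 -0.7517  0.711 ]
```

View pics/c10.png

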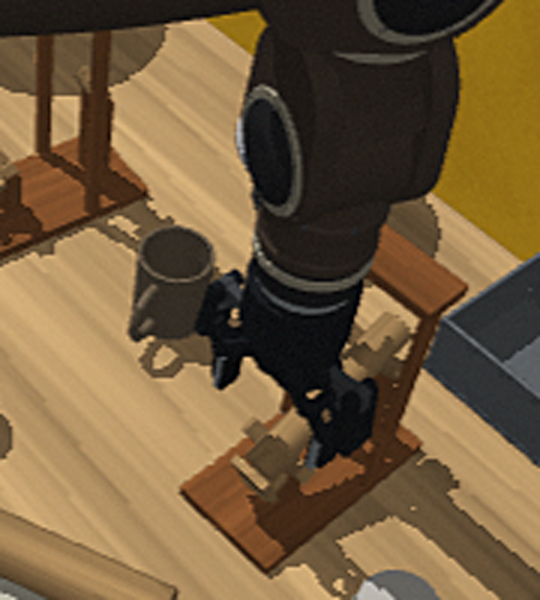

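View pics/wrist4.png

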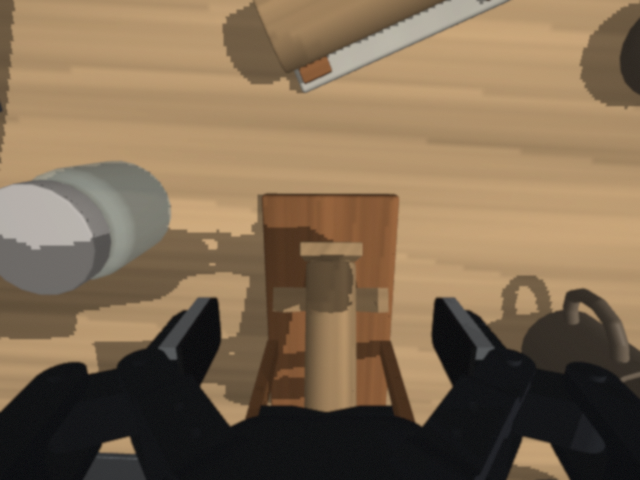

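```bash
python3 - <<'E'
from m import *
f=load('side4');p=np.array([.5772,-.2105,.1246])
for h in [.073,.1,.13,.15,.17,.19,.21,.23,.25,.3]:
    a=proj(f,p+[0,0,h])[0]; d=np.array(f['R'])@(p+[0,0,h])+f['t']; print(h,((a-[310,130])*3).round(), 'px/mm crop',3*foc(f)/d[2]/1000)
E
```

```text
0.073 [279. 369.] px/mm crop 1.423786971136409
0.1 [285. 346.] px/mm crop 1.45626925255931
0.13 [292. 318.] px/mm crop 1.4941441530493536
0.15 [297. 298.] px/mm crop 1.5205079066652276
0.17 [302. 278.] px/mm crop 1.547818733160651
0.19 [307. 258.] px/mm crop 1.5761285989038312
0.21 [312. 236.] px/mm crop 1.605493342990379
0.23 [318. 214.] px/mm crop 1.635973044854849
0.25 [324. 190.] px/mm crop 1.6676324345664448
0.3 [339. 128.] px/mm crop 1.7524143459961115
```

>>> carry_out(plan="0.5 0.2 -1 0; 1.5 0.4 -2.4 0; 2.5 0.4 -2.4 0; 3.0 0.4 -2.4 0; 3.4 0.4 -2.4 0; 3.4 0.4 -2.4 0; 3.4 0.4 -2.4 0")

```text
clock: 3.95
tool_pos: [0.6106, -0.2063, 0.0973]
eef_rot: [[-0.999, -0.051, -0.0], [-0.051, 0.999, -0.0], [0.0, -0.0, -1.0]]
ft_force: [-0.4, 0.2, 0.5]
grip_width: 0.0854
```

```bash
python3 - <<'E'
from m import *
s=arm.read_state(); print(s['clock'],s['tool_pos'],s['eef_rot'][:,0],s['ft_force'])
f=snap('side','side5');im=cv2.cvtColor(f['frame'],cv2.COLOR_RGB2BGR)
cv2.imwrite('pics/c11.png',cv2.resize(im[150:330,340:490],None,fx=3.3,fy=3.3,interpolation=cv2.INTER_CUBIC))
f=snap('wrist','wrist5')
E
```

```text
3.95 [ 0.6106 -0.2063  0.0973] [-0.9987 -0.0514  0.0002] [-0.4198  0.1625  0.5238]
```

View pics/c11.png

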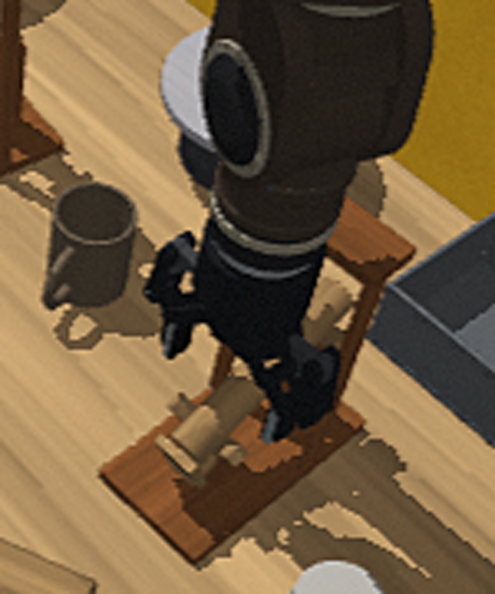

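View pics/wrist5.png

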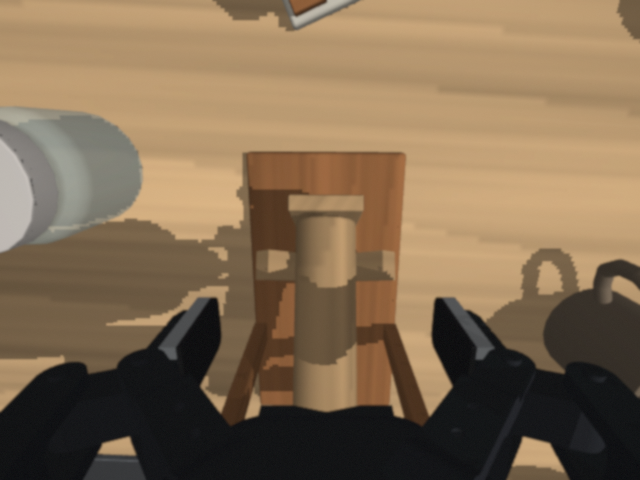

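```bash
python3 - <<'E'
from m import *
f=load('wrist5'); W=(.6462,-.2047,np.radians(2.93))
C=G(W,0,0,-.0128); ax=G(W,1,0,0)-G(W,0,0,0)
over(f,W,'pics/o3.png',(230,130,430,410),2.1,[(C,ax,.015)])
E
```

```text
(no output)
```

View pics/o3.png

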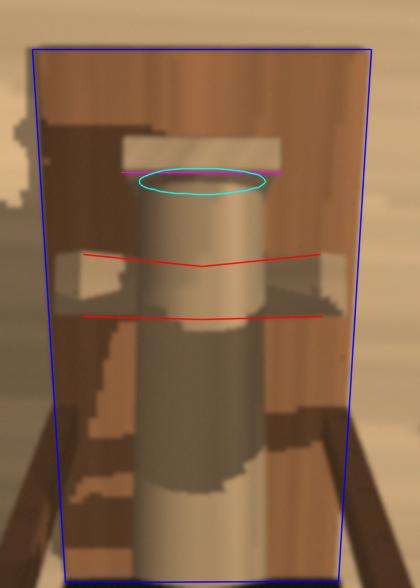

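>>> carry_out(plan="0.05 0 -0.7 0; 0.1 0 -1.3 0; 0.1 0 -1.3 0; 0.1 0 -1.3 0")

```text
clock: 4.38
tool_pos: [0.6106, -0.2061, 0.0835]
eef_rot: [[-0.999, -0.051, -0.001], [-0.051, 0.999, 0.0], [0.001, 0.001, -1.0]]
ft_force: [0.7, 0.2, -0.1]
grip_width: 0.0854
```

>>> carry_out(plan="0 0 0 0; 0 0 0 0; 0 0 0 0; 0 0 0 0; 0 0 0 0; 0 0 0 0; 0 0 0 0; 0 0 0 0", gripper=0.2, newtons=40)

```text
clock: 5.05
tool_pos: [0.6113, -0.2066, 0.0849]
eef_rot: [[-0.999, -0.051, 0.001], [-0.051, 0.999, -0.001], [-0.001, -0.001, -1.0]]
ft_force: [-2.2, -1.4, 4.7]
grip_width: 0.0263
```

```bash
python3 - <<'E'
from m import *
s=arm.read_state(); print(s['clock'],s['tool_pos'],s['eef_rot'][:,0],s['ft_force'],s['grip_width'])
f=snap('side','side6');im=cv2.cvtColor(f['frame'],cv2.COLOR_RGB2BGR)
cv2.imwrite('pics/c12.png',cv2.resize(im[150:330,340:490],None,fx=3.3,fy=3.3,interpolation=cv2.INTER_CUBIC))
f=snap('wrist','wrist6')
E
```

```text
5.05 [ 0.6113 -0.2066  0.0849] [-0.9987 -0.051  -0.0006] [-2.2319 -1.4395  4.7471] 0.026313216902763274
```

View pics/c12.png

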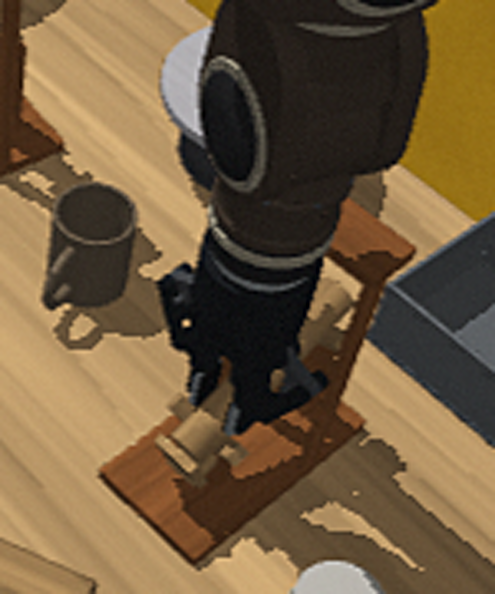

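View pics/wrist6.png

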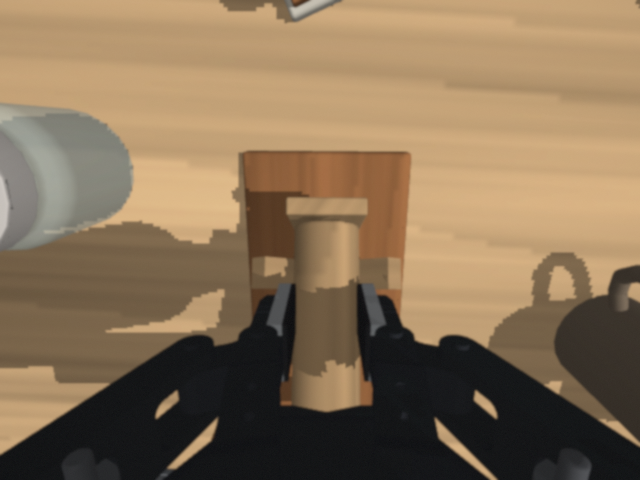

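>>> carry_out(plan="0 0 0 0; 0 0 0 0; 0.2 0 0 0; 0.4 0 -0.2 0; 0.4 0 -0.4 0; 0.4 0 -0.4 0;0.4 0 -0.4 0", gripper=0.55)

```text
clock: 5.73
tool_pos: [0.6151, -0.2061, 0.0798]
eef_rot: [[-0.999, -0.051, -0.001], [-0.051, 0.999, 0.0], [0.001, 0.0, -1.0]]
ft_force: [0.1, 0.6, -0.2]
grip_width: 0.0469
```

>>> carry_out(plan="0 0 0 0; 0 0 0 0; 0 0 0 0; 0 0 0 0; 0 0 0 0; 0 0 0 0", gripper=0.2)

```text
clock: 6.23
tool_pos: [0.6152, -0.2064, 0.0805]
eef_rot: [[-0.999, -0.051, 0.0], [-0.051, 0.999, -0.0], [-0.0, -0.0, -1.0]]
ft_force: [-1.4, -2.2, 1.6]
grip_width: 0.0279
```

```bash
python3 - <<'E'
from m import *
s=arm.read_state(); print(s['clock'],s['tool_pos'],s['eef_rot'][:,0],s['ft_force'],s['moment'],s['effort'],s['grip_width'])
E
```

```text
6.2333 [ 0.6152 -0.2064  0.0805] [-0.9987 -0.051  -0.0002] [-1.3722 -2.2491  1.6136] [-0.2942  0.1575 -0.0344] [  0.9779 -58.3731  33.6998  -0.1877   0.4269  -0.0186] 0.027927032712631066
```

>>> carry_out(plan="0 0 0 0; 0 0 0 0; 0.05 0 -0.2 0; 0.1 0 -0.4 0; 0.1 0 -0.4 0;0.1 0 -0.4 0", gripper=0.42)

```text
clock: 6.73
tool_pos: [0.6171, -0.2061, 0.0765]
eef_rot: [[-0.999, -0.051, 0.002], [-0.051, 0.999, 0.0], [-0.002, 0.0, -1.0]]
ft_force: [2.4, 0.2, 1.1]
grip_width: 0.0362
```

>>> carry_out(plan="0 0 0 0; 0 0 0 0; 0 0 0 0; 0 0 0 0; 0 0 0 0; 0 0 0 0", gripper=0.2)

```text
clock: 7.23
tool_pos: [0.6165, -0.2064, 0.0766]
eef_rot: [[-0.999, -0.051, 0.001], [-0.051, 0.999, -0.0], [-0.001, -0.0, -1.0]]
ft_force: [1.6, -1.0, 3.9]
grip_width: 0.0287
```

```bash
python3 - <<'E'
from m import *
s=arm.read_state(); print(s['clock'],s['tool_pos'],s['eef_rot'][:,0],s['ft_force'],s['moment'],s['effort'],s['grip_width'])
f=snap('wrist','wrist7')
f=snap('side','side7');im=cv2.cvtColor(f['frame'],cv2.COLOR_RGB2BGR)
cv2.imwrite('pics/c13.png',cv2.resize(im[180:330,350:490],None,fx=4,fy=4,interpolation=cv2.INTER_CUBIC))
E
```

```text
7.2333 [ 0.6165 -0.2064  0.0766] [-0.9987 -0.0512 -0.0006] [ 1.5905 -0.9506  3.893 ] [-0.1248 -0.4523 -0.0044] [ -0.0702 -57.1795  31.2205   1.1003  -0.0246   0.0132] 0.02874512750550792
```

View pics/wrist7.png

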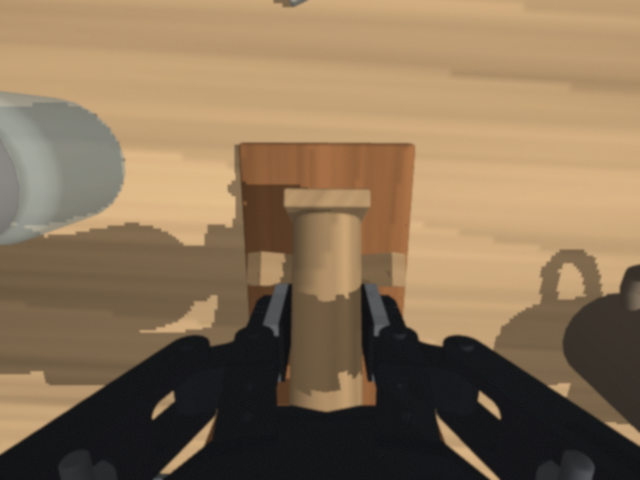

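View pics/c13.png

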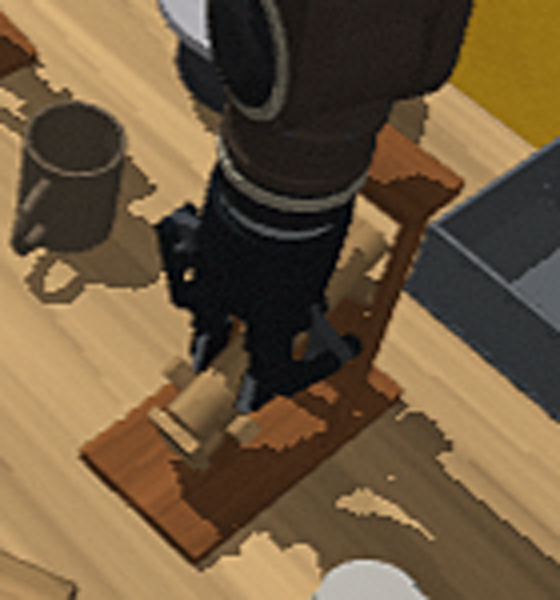

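>>> carry_out(plan="0 0 0 0; 0 0 0 0; 0 0 0.3 0; 0 0 0.6 0; 0 0 0.9 0; 0 0 1.2 0; 0 0 1.5 0; 0 0 1.5 0", newtons=50)

```text
clock: 8.0
tool_pos: [0.6163, -0.2063, 0.0919]
eef_rot: [[-0.999, -0.051, 0.0], [-0.051, 0.999, -0.0], [-0.0, -0.0, -1.0]]
ft_force: [0.2, -0.6, -0.6]
grip_width: 0.0282
```

```bash
python3 - <<'E'
from m import *
s=arm.read_state(); print(s['clock'],s['tool_pos'],s['ft_force'],s['moment'],s['grip_width'])
f=snap('wrist','wrist8')
f=snap('side','side8');im=cv2.cvtColor(f['frame'],cv2.COLOR_RGB2BGR)
cv2.imwrite('pics/c14.png',cv2.resize(im[180:330,350:490],None,fx=4,fy=4,interpolation=cv2.INTER_CUBIC))
E
```

```text
8.0 [ 0.6163 -0.2063  0.0919] [ 0.2082 -0.6247 -0.5939] [ 0.0448  0.0403 -0.0387] 0.028155397131283077
```

View pics/c14.png

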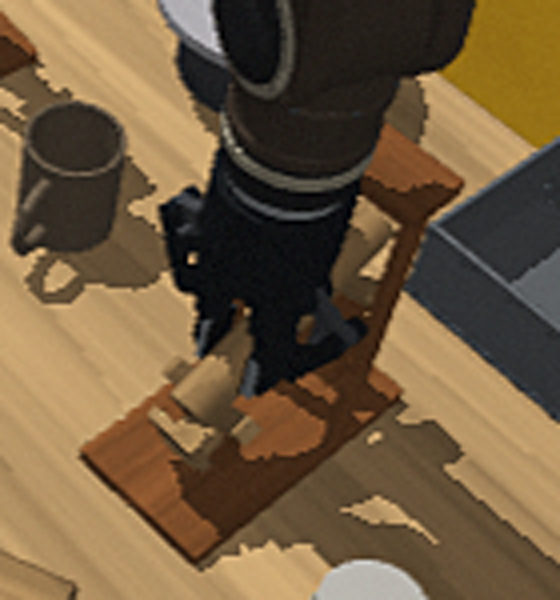

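View pics/wrist8.png

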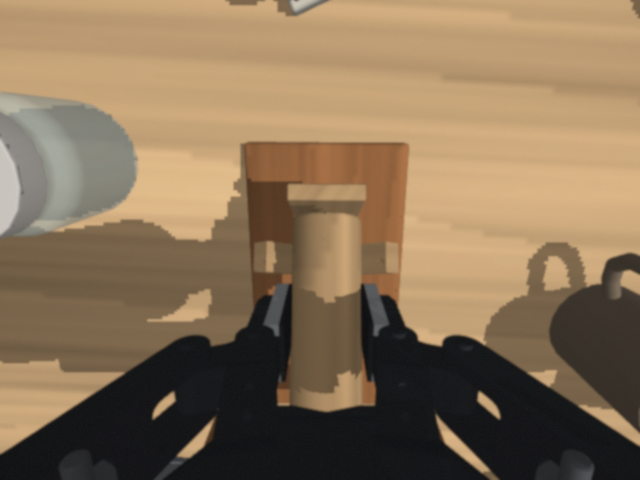

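>>> carry_out(plan="-0.3 0 0 0; -0.6 0 0 0; -0.8 0 0.5 0; -1.0 0 1.0 0; -1.3 0 1.5 0; -1.6 0 2.2 0; -2 0 3 0; -2.4 0 3.8 0; -2.8 0 4.5 0; -2.8 0 4.5 0")

```text
clock: 8.93
tool_pos: [0.5883, -0.2066, 0.1388]
eef_rot: [[-0.999, -0.051, 0.003], [-0.051, 0.999, -0.001], [-0.003, -0.001, -1.0]]
ft_force: [0.0, -1.0, -0.3]
grip_width: 0.0282
```

```bash
python3 - <<'E'
from m import *
s=arm.read_state(); print(s['clock'],s['tool_pos'],s['ft_force'],s['moment'],s['grip_width'])
f=snap('side','side9');im=cv2.cvtColor(f['frame'],cv2.COLOR_RGB2BGR)
cv2.imwrite('pics/c15.png',cv2.resize(im[180:330,350:490],None,fx=4,fy=4,interpolation=cv2.INTER_CUBIC))
E
```

```text
8.9333 [ 0.5883 -0.2066  0.1388] [ 0.0098 -0.9875 -0.2589] [-0.0094 -0.0152  0.0145] 0.02815657162065261
```

View pics/c15.png

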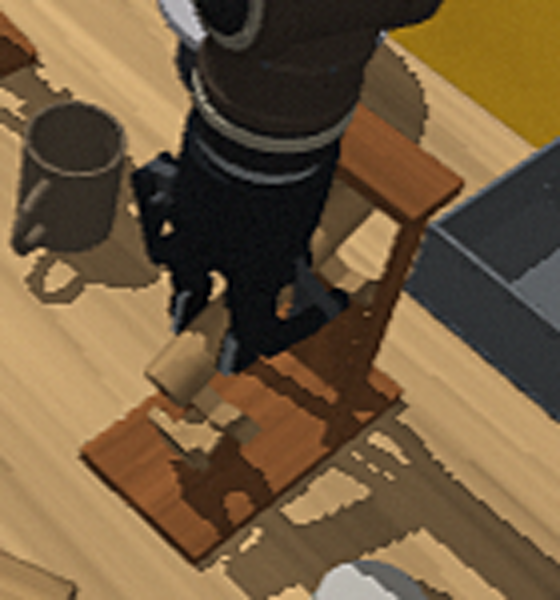

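>>> carry_out(plan="-2 0 0.5 0; -4.5 0 1 0; -7.5 0 1.5 0; -10.5 0.5 2 0; -12.5 3 2.5 0; -13 6 3 0; -13 9.5 3 -0.03; -13 13 3 -0.06; -13 16.5 3 -0.09; -13 20 3 -0.12")

```text
clock: 9.82
tool_pos: [0.4578, -0.0048, 0.1663]
eef_rot: [[-0.997, 0.071, 0.0], [0.071, 0.997, 0.0], [-0.0, 0.0, -1.0]]
ft_force: [0.6, 0.3, -0.8]
grip_width: 0.0278
```

>>> carry_out(plan="0 3.5 0 -0.03; 0 7 0 -0.03; 0 10.5 0 -0.03; 0 14 0 -0.03; 0 17 0 -0.03; 0 18.5 0 -0.03; 0 18.5 0 -0.03; 0 18.5 0 -0.03")

```text
clock: 10.48
tool_pos: [0.458, 0.1794, 0.1658]
eef_rot: [[-0.995, 0.097, -0.001], [0.097, 0.995, -0.001], [0.001, -0.001, -1.0]]
ft_force: [0.1, -1.4, -0.9]
grip_width: 0.0281
```

```bash
python3 - <<'E'
from m import *
s=arm.read_state(); print(s['clock'],s['tool_pos'],s['eef_rot'][:,0],s['ft_force'],s['moment'],s['grip_width'])
f=snap('wrist','wrist10')
f=snap('side','side10');im=cv2.cvtColor(f['frame'],cv2.COLOR_RGB2BGR)
cv2.imwrite('pics/c16.png',cv2.resize(im[80:270,190:400],None,fx=3,fy=3,interpolation=cv2.INTER_CUBIC))
E
```

```text
10.4833 [0.458  0.1794 0.1658] [-0.9953  0.0965  0.0006] [ 0.1193 -1.397  -0.9491] [-0.0127  0.0502 -0.0514] 0.028070352903977507
```

View pics/c16.png

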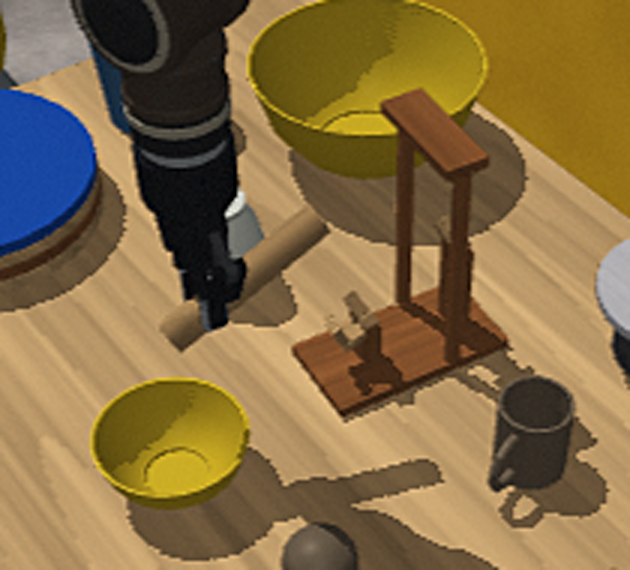

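View pics/wrist10.png

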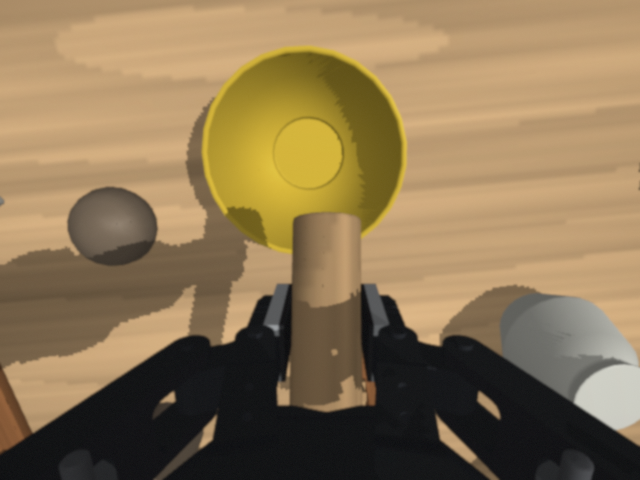

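```bash
python3 - <<'E'
from m import *
p=np.array([.458,.1794,.1658]); fw=np.array([.9953,-.0965,0])
for t in (25,):
    a=np.radians(t); ax=np.cos(a)*fw+np.array([0,0,np.sin(a)])
    C=p+fw*.0369+np.array([0,0,.0226])
    over(load('side10'),None,'pics/o4.png',(220,130,310,210),6.5,[(C,ax,.015)])
    over(load('wrist10'),None,'pics/o5.png',(230,180,430,420),2.4,[(C,ax,.015)])
E
```

```text
(no output)
```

View pics/o4.png

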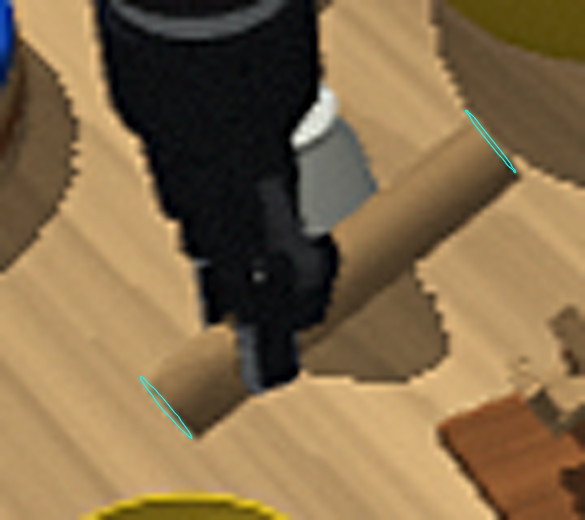

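View pics/o5.png

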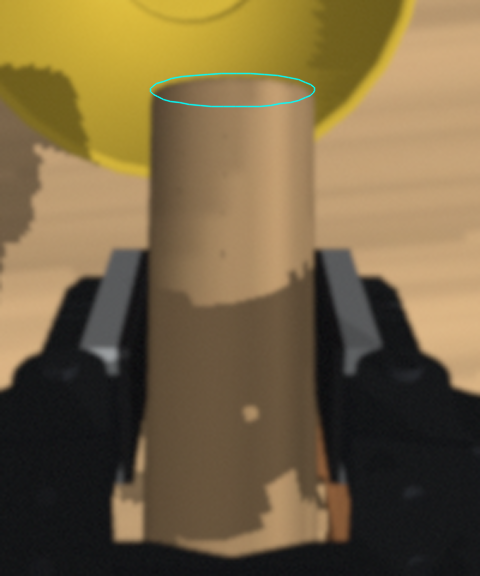

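>>> carry_out(plan="3 0.3 0 0; 6 0.6 -1 0; 8.7 0.9 -2 0; 8.7 0.9 -2.5 0; 8.7 0.9 -2.5 0; 8.7 0.9 -2.5 0")

```text
clock: 11.08
tool_pos: [0.5445, 0.1865, 0.1408]
eef_rot: [[-0.995, 0.1, -0.002], [0.1, 0.995, -0.001], [0.002, -0.001, -1.0]]
ft_force: [0.3, -1.0, 0.1]
grip_width: 0.0285
```

```bash
python3 - <<'E'
from m import *
s=arm.read_state(); print(s['clock'],s['tool_pos'],s['eef_rot'][:,0],s['ft_force'],s['grip_width'])
p=s['tool_pos']; fw=-s['eef_rot'][:,0]; fw[2]=0
f=snap('wrist','wrist11'); N=(.6629,.1762,np.radians(-5.5))
a=np.radians(25); ax=np.cos(a)*fw+np.array([0,0,np.sin(a)]);C=p+fw*.0369+np.array([0,0,.0226])
over(f,N,'pics/o6.png',(200,130,450,410),2.1,[(C,ax,.015)],-.021,.017,-.004)
f=snap('side','side11')
over(f,N,'pics/o7.png',(240,90,380,230),4.2,[(C,ax,.015)],-.021,.017,-.004)
f=snap('top','top11')
over(f,N,'pics/o8.png',(170,120,280,230),5,[(C,ax,.015)],-.021,.017,-.004)
E
```

```text
11.0833 [0.5445 0.1865 0.1408] [-0.995   0.1003  0.0019] [ 0.2534 -0.994   0.0939] 0.02846275344787982
```

View pics/o6.png

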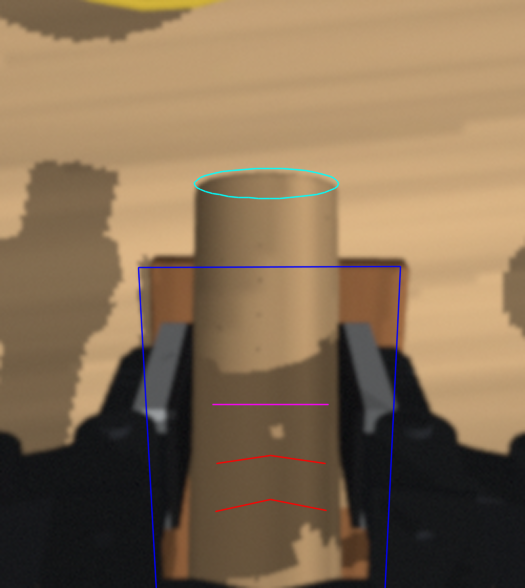

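View pics/o7.png

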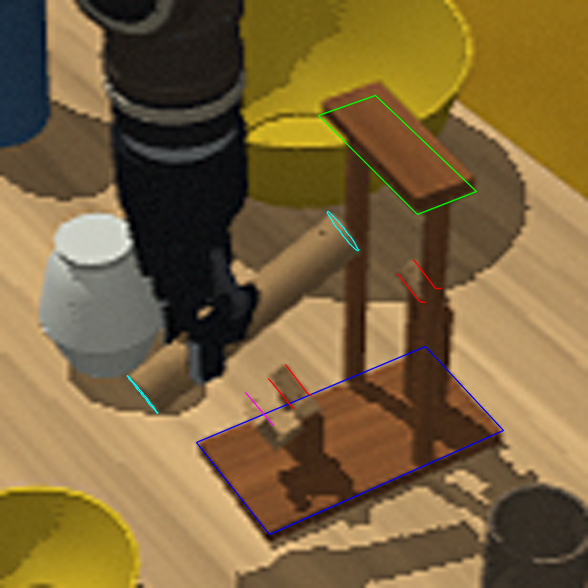

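View pics/o8.png

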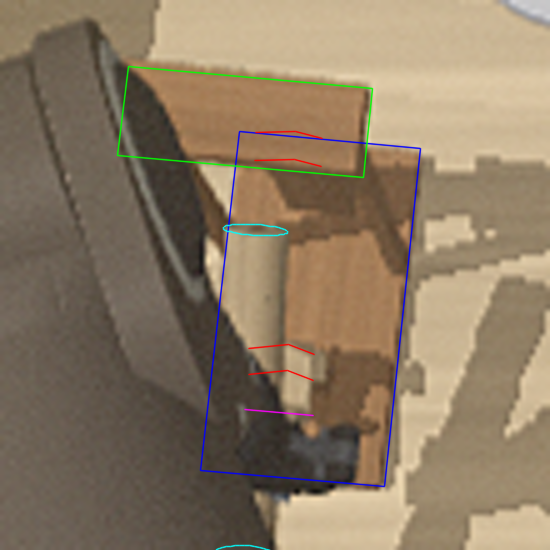

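```bash
python3 - <<'E'
from m import *
f=load('wrist11'); N=(.6629,.1762,np.radians(-5.5))
im=cv2.cvtColor(f['frame'],cv2.COLOR_RGB2BGR)
cv2.imwrite('pics/c17.png',cv2.resize(im[235:300,255:415],None,fx=4.9,fy=4.9,interpolation=cv2.INTER_CUBIC))
over(load('side11'),N,'pics/o9.png',(290,160,370,230),8,None,-.021,.017,-.004)
im=cv2.cvtColor(load('side11')['frame'],cv2.COLOR_RGB2BGR)
cv2.imwrite('pics/c18.png',cv2.resize(im[160:230,290:370],None,fx=8,fy=8,interpolation=cv2.INTER_CUBIC))
print(F(N,-.095,.05,.012),F(N,-.095,-.05,.012))
E
```

```text
[0.5731 0.2351 0.012 ] [0.5635 0.1355 0.012 ]
```

View pics/c17.png

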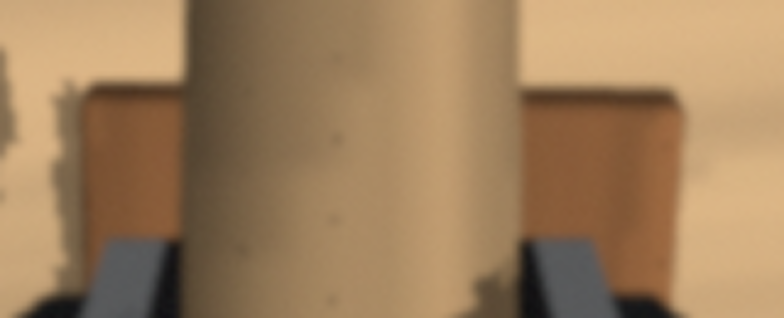

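View pics/o9.png

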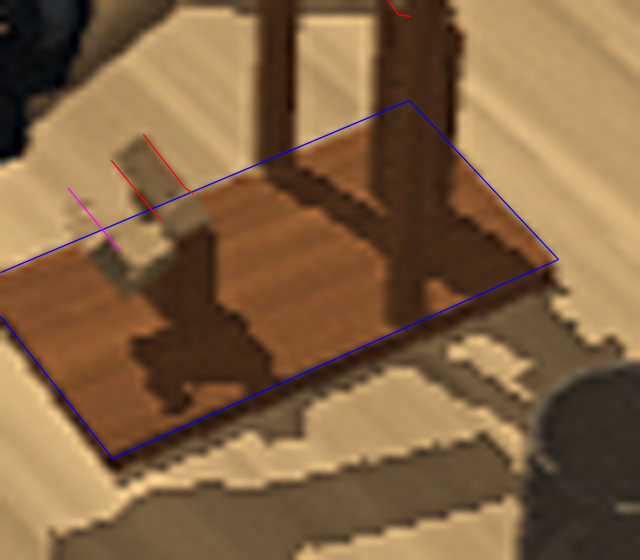

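View pics/c18.png

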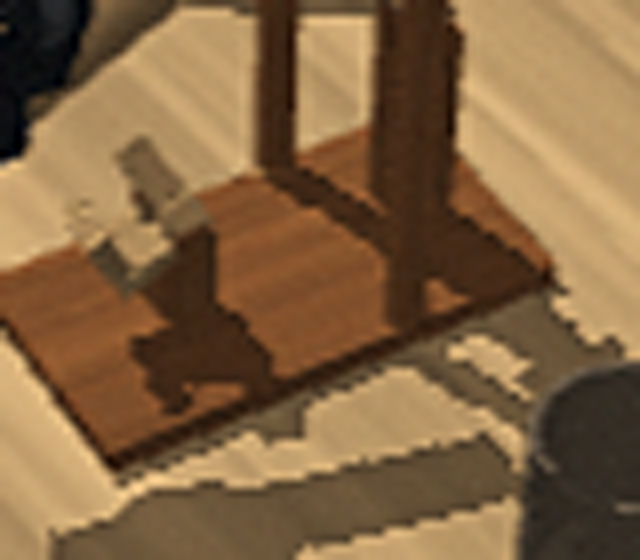

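```bash
cat > fit2.py <<'E'
from m import *
from fit import cp,n1,foot,bar
from scipy.optimize import least_squares
T=load('top0');S=load('side0');S1=load('side11');Wr=load('wrist11')
obs=[(T,n1(dict(nl=(168,498),nr=(375,518),fr=(413,143)),(180,125),5.6),foot,.012),
(S,n1(dict(nl=(82,442),nr=(160,540),fr=(408,430)),(270,100),4.6),foot,.012),
(S1,n1(dict(nr=(113,462),fr=(552,268)),(290,160),8),foot,.012),
(Wr,n1(dict(nl=(86,92),nr=(680,95)),(255,235),4.9),foot,.012),
(T,n1(dict(nl=(70,135),nr=(340,163),fl=(82,40),fr=(355,68)),(180,125),5.6),bar,.248),
(S,n1(dict(nl=(218,70),fl=(275,45),fr=(380,152),nr=(325,172)),(270,100),4.6),bar,.248)]
def run(sel,p0=(.66,.178,-.1)):
    def res(p):
        out=[]
        for i in sel:
            f,d,m,z=obs[i]
            for k,px in d.items(): out.append((proj(f,F(p,*m[k],z))[0]-px))
        return np.ravel(out)
    r=least_squares(res,p0,loss='soft_l1');print(sel,r.x[:2],np.degrees(r.x[2]),res(r.x).round(1))
run([0]);run([1]);run([1,2]);run([3]);run([0,1,2,3]);run([4]);run([5]);run([0,4]);run([1,5]);run(range(6))
E
python3 fit2.py
```

```text
[0] [0.6619 0.1764] -5.509605088682919 [-0.1  0.4 -0.2  0.2  0.3 -0.7]
[1] [0.6626 0.1731] -5.565926378656296 [-0.6 -0.1 -0.3  0.5  1.6 -0.5]
[1, 2] [0.6615 0.1738] -5.531816224923565 [-1.1 -0.1 -0.8  0.5  1.2 -0.5 -0.1  0.2  0.9 -0.4]
[3] [0.653  0.1018] -5.407180828427379 [  24.1   -0.  -222.2    0.1]
[0, 1, 2, 3] [0.6607 0.1754] -5.43696364600371 [   0.3    0.9    0.2    0.6    0.6   -0.2   -1.6   -0.3   -1.3    0.3
    0.6   -0.7   -0.6    0.     0.4   -0.7  116.8    0.3 -129.6    0.4]
[4] [0.663 0.178] -6.344662232460403 [-0.5  0.3  0.6  0.5 -0.2 -0.5  0.2 -0.4]
[5] [0.6648 0.1758] -5.426182653246931 [-0.9 -0.5  0.3  0.   1.6 -0.3 -0.6  0.8]
[0, 4] [0.6626 0.1771] -5.622897991106017 [-0.4  0.1 -0.5 -0.   0.1 -0.8 -0.2  0.8  1.   0.4 -0.2 -0.1  0.3 -0.5]
[1, 5] [0.6638 0.1747] -5.220293135565043 [-0.6 -0.5 -0.1  0.   1.6 -1.1 -1.1 -0.1  0.2  0.3  1.6 -0.  -0.5  1.2]
range(0, 6) [0.6615 0.1763] -5.41732664903802 [   0.     0.6   -0.1    0.3    0.2   -0.5   -1.6   -0.5   -1.2    0.
    0.6   -1.    -0.5   -0.3    0.4   -1.   117.9    1.1 -128.3    1.2
    0.1    1.4    1.4    0.8    0.1    0.4    0.6   -0.1   -2.1   -0.1
   -0.8    0.4    0.4    0.1   -1.7    1.2]
```

```bash
sed -i 's/nl=(86,92),nr=(680,95)/nr=(86,92),nl=(680,95)/' fit2.py; python3 fit2.py | head -5; 
```

```text
[0] [0.6619 0.1764] -5.509605088682919 [-0.1  0.4 -0.2  0.2  0.3 -0.7]
[1] [0.6626 0.1731] -5.565926378656296 [-0.6 -0.1 -0.3  0.5  1.6 -0.5]
[1, 2] [0.6615 0.1738] -5.531816224923565 [-1.1 -0.1 -0.8  0.5  1.2 -0.5 -0.1  0.2  0.9 -0.4]
[3] [0.6609 0.1794] -6.089254615546318 [-2.   0.   2.   0.1]
[0, 1, 2, 3] [0.6609 0.1775] -6.237844758661797 [-0.9  0.5 -1.1  0.7  0.3 -0.  -2.  -1.1 -2.1 -0.4  0.3 -0.8 -1.4 -0.7
```

>>> carry_out(plan="2 -0.1 0 0; 4 -0.2 -0.3 0; 5.5 -0.3 -0.9 0; 6.8 -0.3 -1.6 0; 6.8 -0.3 -1.6 0; 6.8 -0.3 -1.6 0")

```text
clock: 11.73
tool_pos: [0.6128, 0.1846, 0.1254]
eef_rot: [[-0.995, 0.099, -0.001], [0.099, 0.995, -0.0], [0.001, -0.0, -1.0]]
ft_force: [0.2, -0.1, -1.0]
grip_width: 0.0279
```

```bash
python3 - <<'E'
from m import *
s=arm.read_state(); print(s['clock'],s['tool_pos'],s['eef_rot'][:,0],s['ft_force'],s['grip_width'])
p=s['tool_pos']; fw=-s['eef_rot'][:,0]; fw[2]=0
f=snap('wrist','wrist12'); N=(.661,.1785,np.radians(-5.8))
a=np.radians(25); ax=np.cos(a)*fw+np.array([0,0,np.sin(a)]);C=p+fw*.0369+np.array([0,0,.0226])
over(f,N,'pics/o10.png',(200,100,450,410),1.9,[(C,ax,.015)],-.021,.017,-.004)
f=snap('side','side12')
over(f,None,'pics/o11.png',(270,90,370,230),4.2,[],-.021,.017,-.004)
E
```

```text
11.7333 [0.6128 0.1846 0.1254] [-0.9951  0.0988  0.0005] [ 0.2088 -0.127  -1.0029] 0.02792010480771137
```

View pics/o10.png

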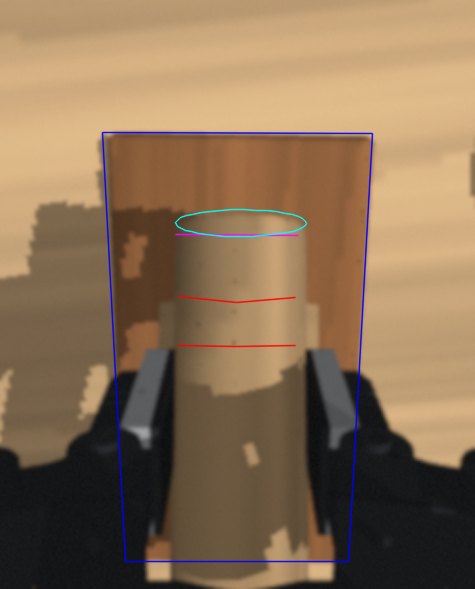

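View pics/o11.png

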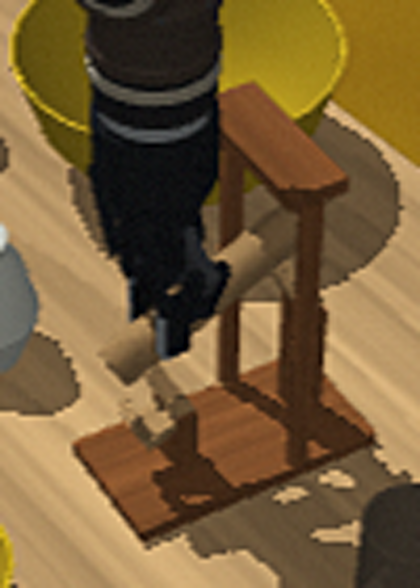

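>>> carry_out(plan="0.3 -0.05 -0.7 0; 0.6 -0.1 -1.4 0; 0.9 -0.15 -2.1 0; 1.1 -0.2 -2.7 0; 1.3 -0.2 -3.1 0; 1.4 -0.25 -3.4 0; 1.5 -0.25 -3.6 0; 1.5 -0.25 -3.6 0;1.5 -0.25 -3.6 0")

```text
clock: 12.58
tool_pos: [0.6283, 0.1822, 0.0894]
eef_rot: [[-0.995, 0.099, 0.0], [0.099, 0.995, -0.0], [-0.0, -0.0, -1.0]]
ft_force: [-0.1, -0.3, -0.9]
grip_width: 0.028
```

```bash
python3 - <<'E'
from m import *
s=arm.read_state(); print(s['clock'],s['tool_pos'],s['eef_rot'][:,0],s['ft_force'],s['moment'],s['grip_width'])
p=s['tool_pos']; fw=-s['eef_rot'][:,0]; fw[2]=0
N=(.661,.1785,np.radians(-5.8))
a=np.radians(25); ax=np.cos(a)*fw+np.array([0,0,np.sin(a)]);C=p+fw*.0369+np.array([0,0,.0226])
over(snap('wrist','wrist13'),N,'pics/o12.png',(200,100,450,410),1.9,[(C,ax,.015)],-.021,.017,-.004)
over(snap('side','side13'),None,'pics/o13.png',(270,90,370,230),4.2,[(C,ax,.015)],-.021,.017,-.004)
E
```

```text
12.5833 [0.6283 0.1822 0.0894] [-0.9951  0.0987 -0.0001] [-0.0728 -0.3339 -0.9457] [ 0.0242  0.0074 -0.0157] 0.027998554567174455
```

View pics/o12.png

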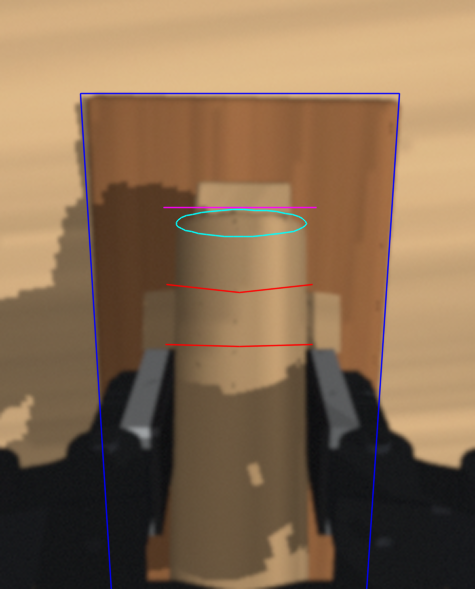

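View pics/o13.png

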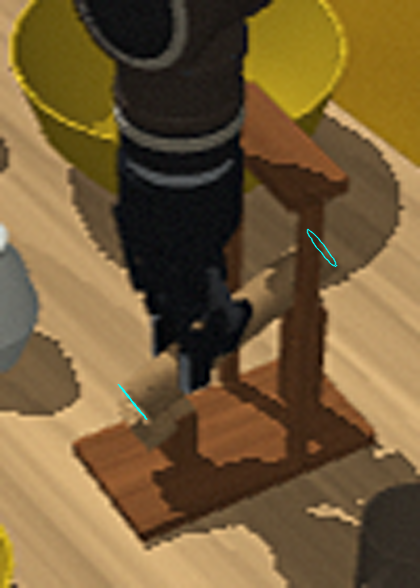

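>>> carry_out(plan="0.05 0 -0.1 0; 0.1 0 -0.2 0; 0.1 0 -0.2 0")

```text
clock: 12.93
tool_pos: [0.629, 0.1825, 0.0886]
eef_rot: [[-0.995, 0.099, 0.0], [0.099, 0.995, 0.001], [-0.0, 0.001, -1.0]]
ft_force: [-4.1, 0.5, 5.7]
grip_width: 0.0284
```

>>> carry_out(plan="0.03 0 -0.1 0; 0.05 0 -0.15 0; 0.05 0 -0.15 0")

```text
clock: 13.18
tool_pos: [0.6291, 0.1825, 0.0885]
eef_rot: [[-0.995, 0.099, 0.001], [0.099, 0.995, 0.001], [-0.001, 0.001, -1.0]]
ft_force: [-10.2, 0.2, 13.7]
grip_width: 0.0284
```

>>> carry_out(plan="-0.1 0.01 0 0; -0.2 0.02 -0.05 0; -0.3 0.03 -0.1 0; -0.4 0.04 -0.14 0; -0.4 0.04 -0.14 0; -0.4 0.04 -0.14 0")

```text
clock: 13.68
tool_pos: [0.629, 0.1826, 0.0884]
eef_rot: [[-0.995, 0.099, 0.009], [0.099, 0.995, 0.001], [-0.009, 0.001, -1.0]]
ft_force: [1.7, -2.7, 13.5]
grip_width: 0.028
```

```bash
python3 - <<'E'
from m import *
s=arm.read_state(); print(s['clock'],s['tool_pos'],s['eef_rot'][:,0],s['ft_force'],s['moment'],s['grip_width'])
f=snap('wrist','wrist14');im=cv2.cvtColor(f['frame'],cv2.COLOR_RGB2BGR)
cv2.imwrite('pics/c19.png',cv2.resize(im[130:310,230:420],None,fx=3.2,fy=3.2,interpolation=cv2.INTER_CUBIC))
E
```

```text
13.6833 [0.629  0.1826 0.0884] [-0.995   0.0994 -0.0086] [ 1.7036 -2.7064 13.4719] [-0.4922 -0.4938 -0.1319] 0.02795574723667198
```

View pics/c19.png

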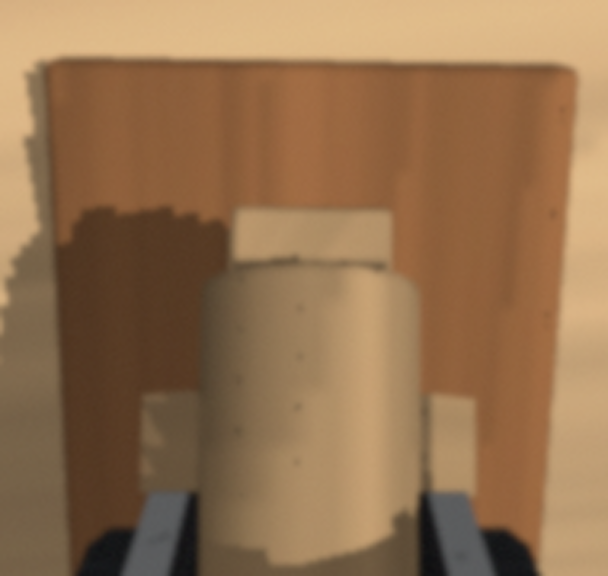

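>>> carry_out(plan="-0.1 0 0.1 0; -0.2 0 0.15 0; -0.3 0 0.15 0; -0.4 0 0.15 0; -0.4 0 0.15 0; -0.4 0 0.15 0")

```text
clock: 14.23
tool_pos: [0.6254, 0.1828, 0.0877]
eef_rot: [[-0.995, 0.099, 0.008], [0.099, 0.995, 0.0], [-0.008, 0.001, -1.0]]
ft_force: [9.9, -0.8, 3.1]
grip_width: 0.0281
```

```bash
python3 - <<'E'
from m import *
s=arm.read_state(); print(s['clock'],s['tool_pos'],s['eef_rot'][:,0],s['ft_force'],s['moment'],s['grip_width'])
f=snap('wrist','wrist15');im=cv2.cvtColor(f['frame'],cv2.COLOR_RGB2BGR)
cv2.imwrite('pics/c20.png',cv2.resize(im[130:310,230:420],None,fx=3.2,fy=3.2,interpolation=cv2.INTER_CUBIC))
E
```

```text
14.2333 [0.6254 0.1828 0.0877] [-0.995   0.0992 -0.008 ] [ 9.8585 -0.7747  3.1069] [-0.199  -2.0267 -0.0596] 0.028111758137948063
```

View pics/c20.png

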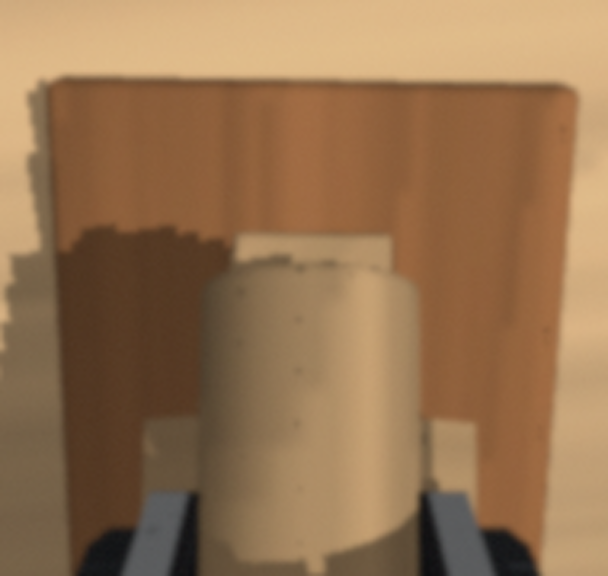

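```bash
python3 - <<'E'
from m import *
p=np.array([.6254,.1828,.0877]);N=(.661,.1785,np.radians(-5.8))
C=G(N,0,0,0); ax=G(N,1,0,0)-G(N,0,0,0)
f=load('wrist15')
over(f,N,'pics/o14.png',(230,130,420,310),3.2,[(C,ax,.015)],-.021,.017,-.004)
print((C-p))
E
```

```text
[ 0.0356 -0.0043  0.0223]
```

View pics/o14.png

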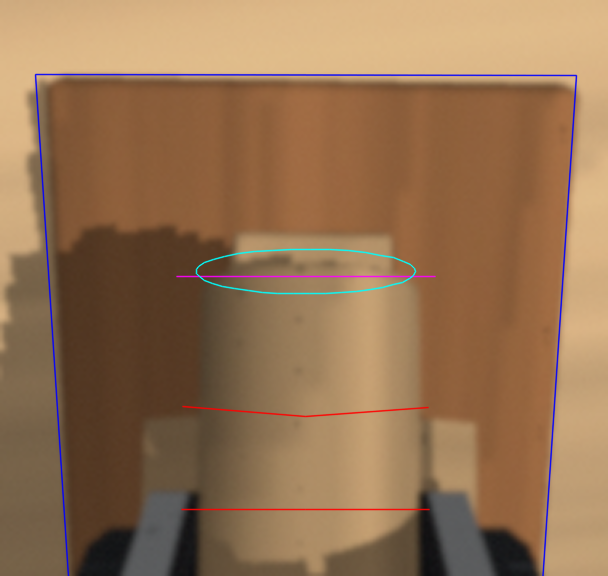

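>>> carry_out(plan="-0.1 0 0 0; -0.2 0 -0.05 0; -0.3 0 -0.1 0; -0.3 0 -0.1 0; -0.3 0 -0.1 0")

```text
clock: 14.7
tool_pos: [0.6251, 0.1828, 0.0881]
eef_rot: [[-0.995, 0.1, 0.014], [0.1, 0.995, 0.0], [-0.014, 0.002, -1.0]]
ft_force: [16.9, -1.6, 4.4]
grip_width: 0.0283
```

>>> carry_out(plan="0.2 0 -0.1 0; 0.4 0 -0.2 0; 0.6 0 -0.2 0; 0.6 0 -0.2 0; 0.6 0 -0.2 0; 0.6 0 -0.2 0")

```text
clock: 15.2
tool_pos: [0.6259, 0.1828, 0.0869]
eef_rot: [[-0.995, 0.099, 0.005], [0.099, 0.995, 0.001], [-0.005, 0.002, -1.0]]
ft_force: [-4.5, -2.6, 19.7]
grip_width: 0.028
```

```bash
python3 - <<'E'
from m import *
s=arm.read_state(); print(s['clock'],s['tool_pos'],s['eef_rot'][:,0],s['ft_force'],s['moment'],s['grip_width'])
f=snap('wrist','wrist16')
N=(.6628,.1785,np.radians(-5.8))
C=G(N,0,0,0); ax=G(N,1,0,0)-G(N,0,0,0)
over(f,N,'pics/o15.png',(230,130,420,310),3.2,[(C,ax,.015)],-.021,.017,-.004)
over(snap('side','side16'),None,'pics/o16.png',(270,90,370,230),4.2,[(C,ax,.015)],-.021,.017,-.004)
E
```

```text
15.2 [0.6259 0.1828 0.0869] [-0.9951  0.099  -0.0049] [-4.5297 -2.5871 19.7458] [-0.4065  0.7839 -0.1552] 0.028022445057518712
```

View pics/o15.png

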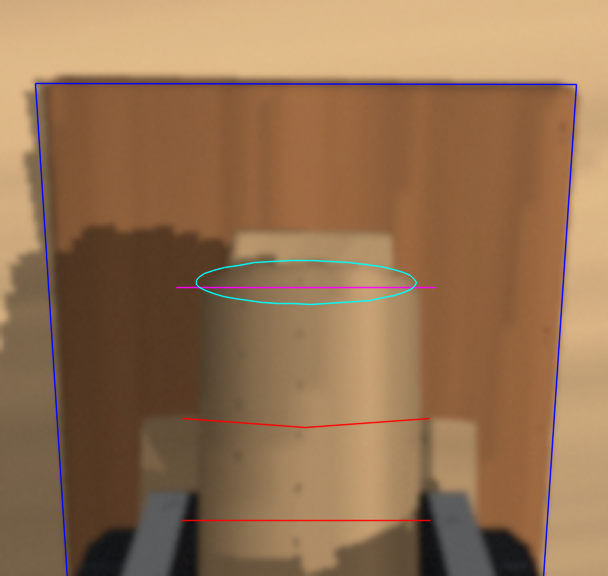

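View pics/o16.png

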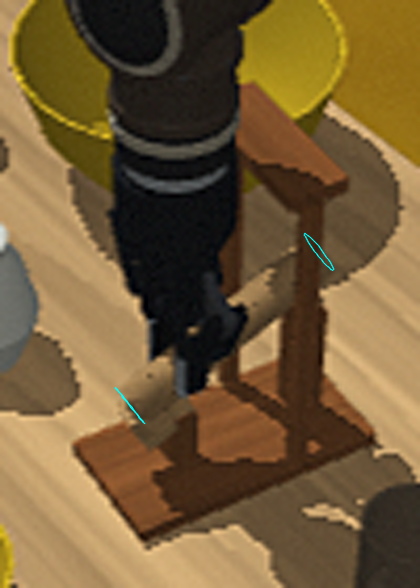

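>>> carry_out(plan="-0.1 0 0.1 0; -0.1 0 0.15 0; -0.1 0 0.15 0; -0.1 0 0.15 0")

```text
clock: 15.63
tool_pos: [0.6258, 0.1829, 0.087]
eef_rot: [[-0.995, 0.099, 0.006], [0.099, 0.995, 0.001], [-0.006, 0.001, -1.0]]
ft_force: [2.1, -1.0, 10.4]
grip_width: 0.0282
```

>>> carry_out(plan="0 0 0 0; 0 0 0 0; 0 0 0 0; 0 0 0 0; 0 0 0 0", gripper=0.7)

```text
clock: 16.05
tool_pos: [0.6233, 0.1826, 0.0837]
eef_rot: [[-0.995, 0.098, -0.001], [0.098, 0.995, -0.0], [0.001, -0.0, -1.0]]
ft_force: [0.6, -0.8, -1.0]
grip_width: 0.0595
```

```bash
python3 - <<'E'
from m import *
s=arm.read_state(); print(s['clock'],s['tool_pos'],s['eef_rot'][:,0],s['ft_force'],s['moment'],s['grip_width'])
f=snap('wrist','wrist17')
N=(.6628,.1785,np.radians(-5.8))
C=G(N,0,0,0); ax=G(N,1,0,0)-G(N,0,0,0)
over(f,N,'pics/o17.png',(230,130,420,410),2.1,[(C,ax,.015)],-.021,.017,-.004)
E
```

```text
16.05 [0.6233 0.1826 0.0837] [-0.9951  0.0985  0.0013] [ 0.5533 -0.7845 -0.9585] [ 0.0068 -0.047   0.0119] 0.05951784232514144
```

View pics/o17.png

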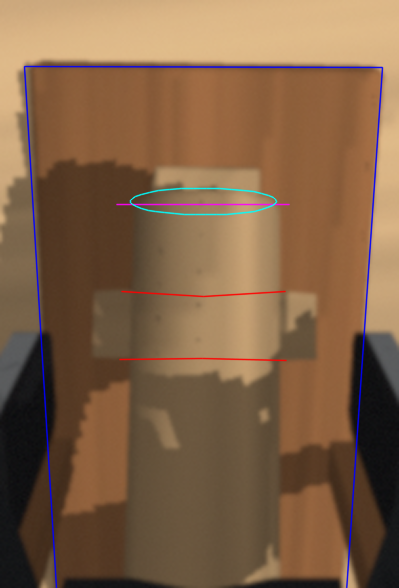

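>>> carry_out(plan="-0.5 0 0.7 0; -1.2 0 1.8 0; -2.2 0 3.2 0; -3.5 0 5 0; -5.5 0 7 0; -8 0 9.5 0; -11 -1 12 0; -13 -4 14 0; -14 -7.5 15 0; -15 -11 15 0", gripper=1)

```text
clock: 16.93
tool_pos: [0.4728, 0.0725, 0.2393]
eef_rot: [[-0.995, 0.096, 0.007], [0.096, 0.995, 0.001], [-0.007, 0.002, -1.0]]
ft_force: [0.8, 0.5, 0.1]
grip_width: 0.0855
```

```bash
python3 - <<'E'
from m import *
s=arm.read_state(); print(s['clock'],s['tool_pos'],s['eef_rot'][:,0])
N=(.6628,.1785,np.radians(-5.8))
C=G(N,0,0,0); ax=G(N,1,0,0)-G(N,0,0,0)
over(snap('side','side18'),None,'pics/o18.png',(270,90,370,230),4.2,[(C,ax,.015)],-.021,.017,-.004)
over(snap('top','top18'),None,'pics/o19.png',(170,120,280,230),5,[(C,ax,.015)],-.021,.017,-.004)
E
```

```text
16.9333 [0.4728 0.0725 0.2393] [-0.9954  0.0959 -0.007 ]
```

View pics/o18.png

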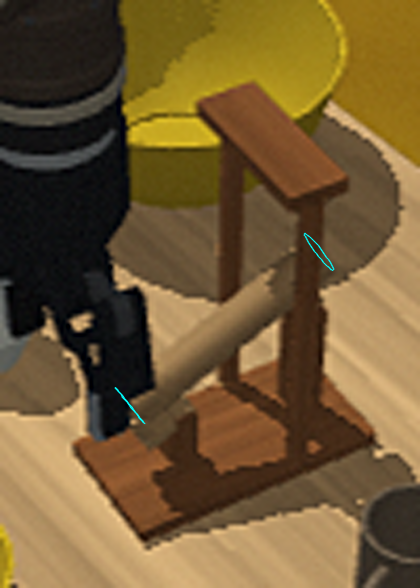

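View pics/o19.png

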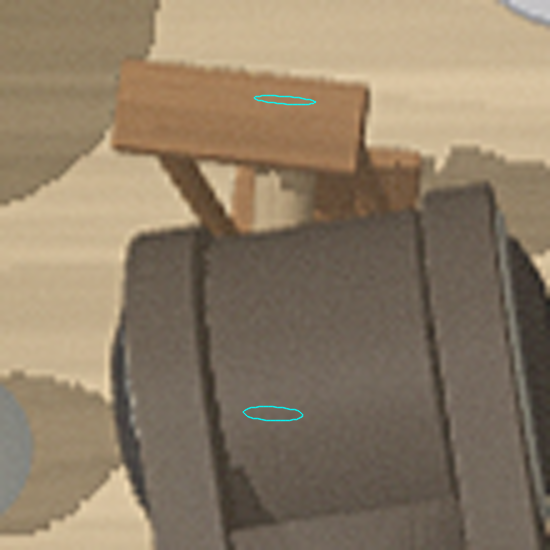

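>>> carry_out(plan="-0.8 -2.4 0 -0.11; -1.6 -4.8 0 -0.22; -2.4 -7.2 0 -0.33; -3.2 -9.6 0 -0.44; -4 -12 -1 -0.55; -4.8 -14.4 -2 -0.66; -5.6 -16.8 -3 -0.77; -6.4 -19.2 -4 -0.88; -7.2 -21.6 -5 -0.98; -7.2 -21.6 -6 -1.026")

```text
clock: 17.87
tool_pos: [0.4005, -0.1456, 0.1752]
eef_rot: [[-0.424, 0.906, 0.001], [0.906, 0.424, -0.002], [-0.002, 0.0, -1.0]]
ft_force: [0.1, 0.3, 0.4]
grip_width: 0.085
```

>>> carry_out(plan="0 0 0 0; 0 0 0 0; 0 0 0 0")

```text
clock: 18.12
tool_pos: [0.402, -0.1428, 0.1755]
eef_rot: [[-0.433, 0.901, 0.001], [0.901, 0.433, -0.0], [-0.001, 0.001, -1.0]]
ft_force: [0.1, 0.7, 0.0]
grip_width: 0.0854
```

```bash
python3 - <<'E'
from m import *
s=arm.read_state(); print(s['clock'],s['tool_pos'],s['eef_rot'][:,0])
f=snap('wrist','wrist20'); a=np.radians(-64.3)
over(f,None,'pics/o20.png',(100,0,540,480),1.2,[(np.array([.4189,-.1818,.034]),np.array([np.cos(a),np.sin(a),0]),.024)])
E
```

```text
18.1167 [ 0.402  -0.1428  0.1755] [-0.4334  0.9012 -0.0008]
```

View pics/o20.png

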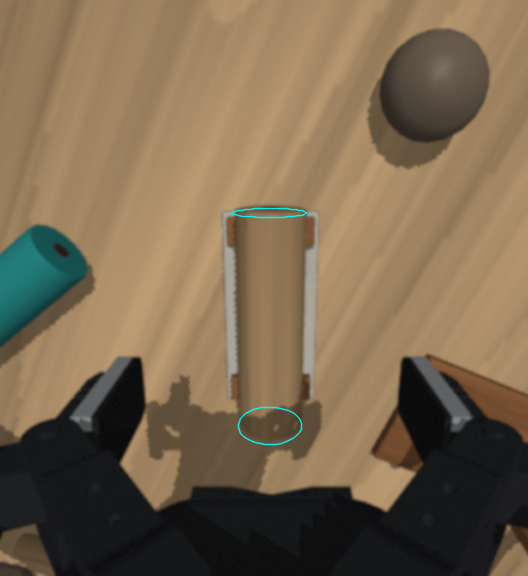

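>>> carry_out(plan="0 0 -3.5 0; 0 0 -7 0; 0 0 -10.5 0; 0 0 -13 0; 0 0 -14.5 0; 0 0 -15.1 0; 0 0 -15.1 0; 0 0 -15.1 0")

```text
clock: 18.83
tool_pos: [0.4026, -0.1432, 0.0244]
eef_rot: [[-0.433, 0.902, 0.001], [0.902, 0.433, -0.0], [-0.001, 0.001, -1.0]]
ft_force: [-0.0, 0.2, 0.0]
grip_width: 0.0852
```

>>> carry_out(plan="0 0 0 0; 0 0 0 0; 0 0 0 0; 0 0 0 0; 0 0 0 0; 0 0 0 0; 0 0 0 0", gripper=0.4, newtons=80)

```text
clock: 19.42
tool_pos: [0.4029, -0.1437, 0.025]
eef_rot: [[-0.431, 0.902, 0.003], [0.902, 0.431, -0.001], [-0.002, 0.002, -1.0]]
ft_force: [-0.8, 0.5, 7.9]
grip_width: 0.0454
```

>>> carry_out(plan="0 0 1 0; 0 0 2.5 0; 0 0 4 0; 0 0 4 0; 0 0 4 0")

```text
clock: 19.83
tool_pos: [0.4023, -0.1436, 0.0641]
eef_rot: [[-0.431, 0.902, 0.002], [0.902, 0.431, -0.001], [-0.001, 0.001, -1.0]]
ft_force: [0.2, -0.4, -3.2]
grip_width: 0.0453
```

```bash
python3 - <<'E'
from m import *
s=arm.read_state(); print(s['clock'],s['tool_pos'],s['eef_rot'][:,0],s['ft_force'],s['moment'],s['grip_width'])
p=s['tool_pos'];fw=-s['eef_rot'][:,0];fw[2]=0
C=p+fw*.0408+np.array([0,0,.0095])
over(snap('side','side21'),None,'pics/o21.png',(260,230,400,370),4,[(C,fw,.024)])
over(snap('wrist','wrist21'),None,'pics/o22.png',(100,0,540,480),1.2,[(C,fw,.024)])
E
```

```text
19.8333 [ 0.4023 -0.1436  0.0641] [-0.4313  0.9022 -0.0012] [ 0.2312 -0.4079 -3.2498] [ 0.0347  0.0653 -0.0682] 0.045327177436185584
```

View pics/o21.png

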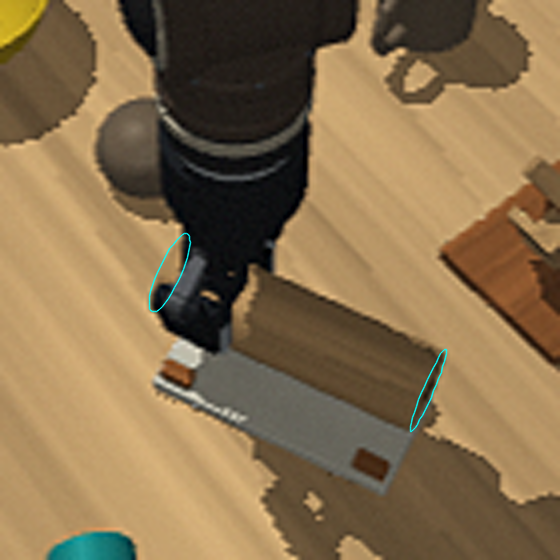

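View pics/o22.png

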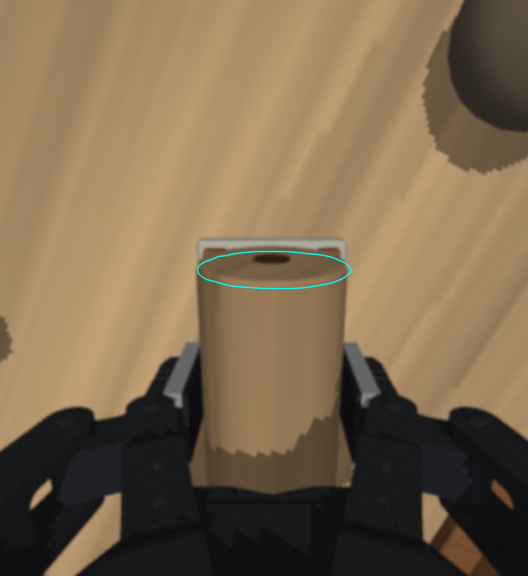

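>>> carry_out(plan="0 0 -1.5 0; 0 0 -3 0; 0 0 -3.7 0; 0 0 -3.95 0; 0 0 -3.95 0")

```text
clock: 20.35
tool_pos: [0.4003, -0.1427, 0.0249]
eef_rot: [[-0.431, 0.902, -0.002], [0.902, 0.431, 0.001], [0.002, -0.002, -1.0]]
ft_force: [-9.7, 5.3, 21.3]
grip_width: 0.0457
```

>>> carry_out(plan="0 0 0 0; 0 0 0 0; 0 0 0 0; 0 0 -0.2 0; 0 0 -0.45 0; 0 0 -0.45 0; 0 0 -0.45 0", gripper=0.75)

```text
clock: 20.93
tool_pos: [0.4014, -0.1432, 0.019]
eef_rot: [[-0.431, 0.902, -0.001], [0.902, 0.431, 0.0], [0.001, -0.001, -1.0]]
ft_force: [-0.6, -0.0, -1.3]
grip_width: 0.0641
```

>>> carry_out(plan="0 0 0 0; 0 0 0 0; 0 0 0 0; 0 0 0 0; 0 0 0 0; 0 0 0 0", gripper=0.4)

```text
clock: 21.43
tool_pos: [0.4019, -0.1434, 0.0198]
eef_rot: [[-0.431, 0.902, 0.0], [0.902, 0.431, -0.0], [-0.0, 0.0, -1.0]]
ft_force: [-1.6, 0.7, 5.5]
grip_width: 0.046
```

>>> carry_out(plan="0 0 3 0; 0 0 7 0; 0 0 11 0.05; 0 -0.5 14.5 0.15; 0.3 -1.5 17 0.27; 0.6 -2.7 18 0.39; 0.9 -3.9 18 0.51; 1.2 -5.1 18 0.63; 1.5 -6.3 18 0.75; 1.8 -7.3 18 0.87")

```text
clock: 22.27
tool_pos: [0.4196, -0.217, 0.1988]
eef_rot: [[-0.969, 0.246, -0.001], [0.246, 0.969, 0.0], [0.001, 0.0, -1.0]]
ft_force: [-0.0, 0.1, -2.8]
grip_width: 0.0459
```

>>> carry_out(plan="0 0 0 0.1; 0 0 0 0.2; 0 0 -1 0.306; 0 0 -2.5 0.306; 0 0 -4.5 0.306; 0 0 -4.5 0.306; 0 0 -4.5 0.306")

```text
clock: 22.85
tool_pos: [0.4187, -0.2158, 0.1533]
eef_rot: [[-0.999, -0.051, -0.003], [-0.051, 0.999, 0.002], [0.003, 0.002, -1.0]]
ft_force: [-0.1, -0.1, -1.4]
grip_width: 0.0455
```

```bash
python3 - <<'E'
from m import *
s=arm.read_state(); print(s['clock'],s['tool_pos'],s['eef_rot'][:,0],s['ft_force'],s['moment'],s['grip_width'])
p=s['tool_pos'];fw=-s['eef_rot'][:,0];fw[2]=0
C=p+fw*.0408+np.array([0,0,.014])
W=(.6462,-.2047,np.radians(2.93))
over(snap('side','side22'),W,'pics/o23.png',(270,150,470,330),3,[(C,fw,.024)])
over(snap('wrist','wrist22'),W,'pics/o24.png',(100,0,540,480),1.2,[(C,fw,.024)])
E
```

```text
22.85 [ 0.4187 -0.2158  0.1533] [-0.9987 -0.0512  0.0029] [-0.0523 -0.1375 -1.3974] [-0.003   0.1106  0.0022] 0.04553395789118279
```

View pics/o23.png

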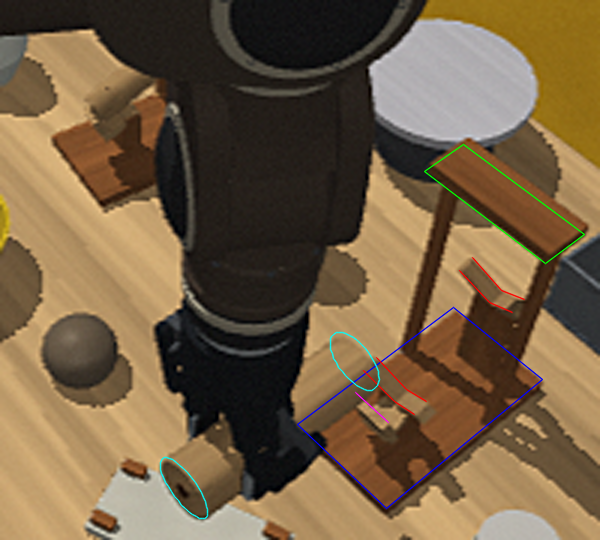

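View pics/o24.png

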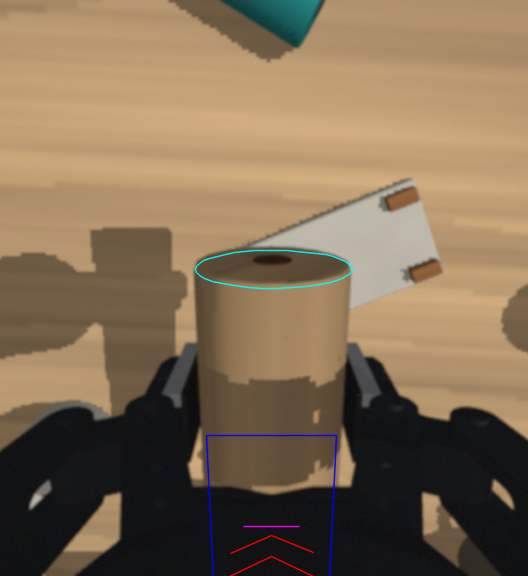

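>>> carry_out(plan="3 0.15 0 0; 6 0.3 0 0; 9 0.45 0 0; 12 0.6 0 0; 15 0.75 0 0; 17 0.85 0 0; 18.3 0.9 0 0; 18.8 0.9 0 0; 18.8 0.9 0 0")

```text
clock: 23.7
tool_pos: [0.6089, -0.2073, 0.1547]
eef_rot: [[-0.999, -0.052, 0.001], [-0.052, 0.999, -0.0], [-0.001, -0.0, -1.0]]
ft_force: [-0.9, 0.3, -3.7]
grip_width: 0.0458
```

```bash
python3 - <<'E'
from m import *
s=arm.read_state(); print(s['clock'],s['tool_pos'],s['eef_rot'][:,0],s['ft_force'],s['moment'],s['grip_width'])
p=s['tool_pos'];fw=-s['eef_rot'][:,0];fw[2]=0
C=p+fw*.0408+np.array([0,0,.014])
W=(.6462,-.2047,np.radians(2.93))
over(snap('side','side23'),None,'pics/o25.png',(330,130,490,330),3,[(C,fw,.024)])
over(snap('wrist','wrist23'),W,'pics/o26.png',(100,0,540,480),1.2,[(C,fw,.024)])
E
```

```text
23.7 [ 0.6089 -0.2073  0.1547] [-0.9987 -0.0519 -0.0007] [-0.9221  0.253  -3.6578] [-0.0563  0.1431  0.0024] 0.045782584641158953
```

View pics/o25.png

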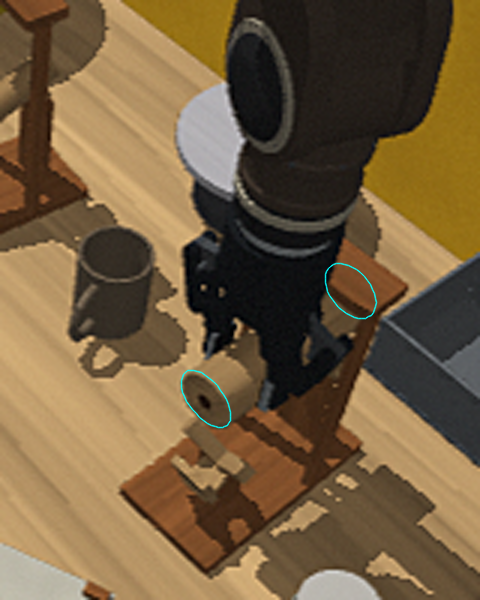

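View pics/o26.png

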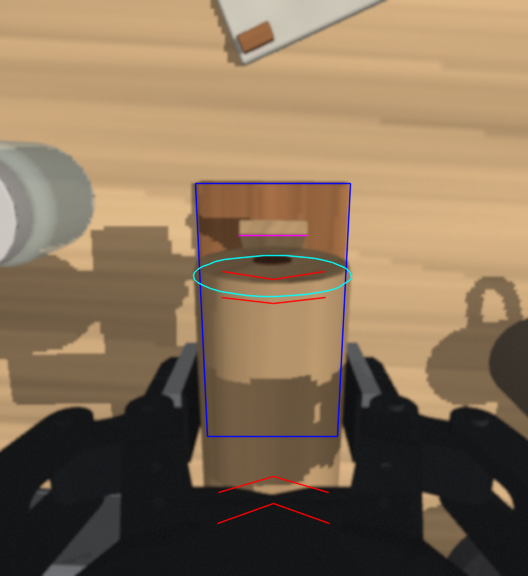

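>>> carry_out(plan="0 0 -0.6 0; 0 0.05 -1.2 0; 0 0.05 -1.8 0; 0 0.05 -2.4 0; 0 0.05 -3.0 0; 0 0.05 -3.4 0; 0 0.05 -3.8 0; 0 0.05 -3.8 0", newtons=45)

```text
clock: 24.47
tool_pos: [0.6072, -0.2072, 0.1165]
eef_rot: [[-0.999, -0.051, -0.0], [-0.051, 0.999, -0.001], [0.0, -0.001, -1.0]]
ft_force: [-4.3, -1.5, 3.5]
grip_width: 0.0455
```

```bash
python3 - <<'E'
from m import *
s=arm.read_state(); print(s['clock'],s['tool_pos'],s['eef_rot'][:,0],s['ft_force'],s['moment'],s['grip_width'])
f=snap('wrist','wrist24');im=cv2.cvtColor(f['frame'],cv2.COLOR_RGB2BGR)
cv2.imwrite('pics/c24.png',im[100:480,200:450])
f=snap('side','side24');im=cv2.cvtColor(f['frame'],cv2.COLOR_RGB2BGR)
cv2.imwrite('pics/c25.png',cv2.resize(im[150:330,340:490],None,fx=3,fy=3))
E
```

```text
24.4667 [ 0.6072 -0.2072  0.1165] [-0.9987 -0.0507  0.0004] [-4.2645 -1.499   3.4793] [-0.1472  0.4265 -0.0267] 0.04547329457021161
```

View pics/c25.png

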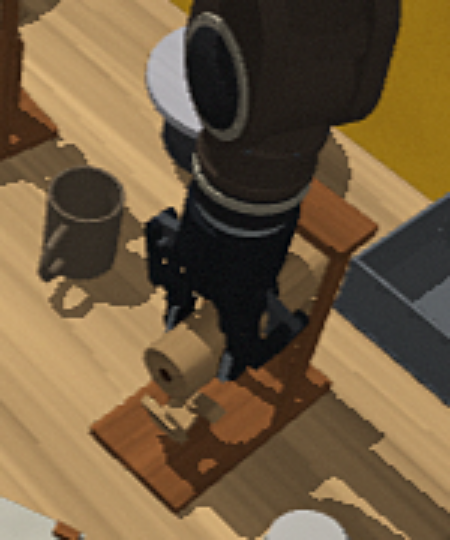

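View pics/c24.png

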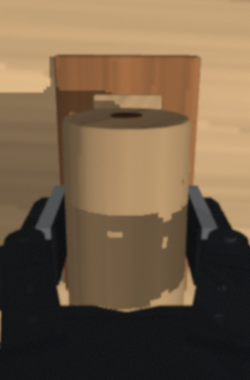

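>>> carry_out(plan="0 0 -0.3 0; 0.1 0 -0.6 0; 0.1 0 -0.9 0; 0.2 0 -1.2 0; 0.3 0 -1.5 0; 0.3 0 -1.5 0")

```text
clock: 25.07
tool_pos: [0.6101, -0.2071, 0.1017]
eef_rot: [[-0.999, -0.051, -0.001], [-0.051, 0.999, -0.0], [0.001, -0.0, -1.0]]
ft_force: [-6.1, -0.6, 4.5]
grip_width: 0.0461
```

```bash
python3 - <<'E'
from m import *
s=arm.read_state(); print(s['clock'],s['tool_pos'],s['eef_rot'][:,0],s['ft_force'],s['moment'],s['grip_width'])
f=snap('wrist','wrist25');im=cv2.cvtColor(f['frame'],cv2.COLOR_RGB2BGR)
cv2.imwrite('pics/c26.png',im[100:480,200:450])
f=snap('side','side25');im=cv2.cvtColor(f['frame'],cv2.COLOR_RGB2BGR)
cv2.imwrite('pics/c27.png',cv2.resize(im[150:330,340:490],None,fx=3,fy=3))
E
```

```text
25.0667 [ 0.6101 -0.2071  0.1017] [-0.9987 -0.0507  0.0008] [-6.0902 -0.6388  4.4511] [-0.0917  0.644  -0.052 ] 0.04608665020577047
```

View pics/c26.png

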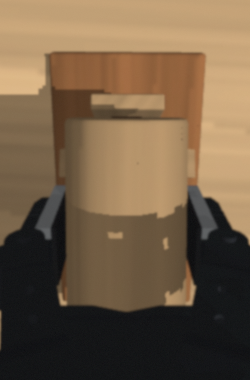

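View pics/c27.png

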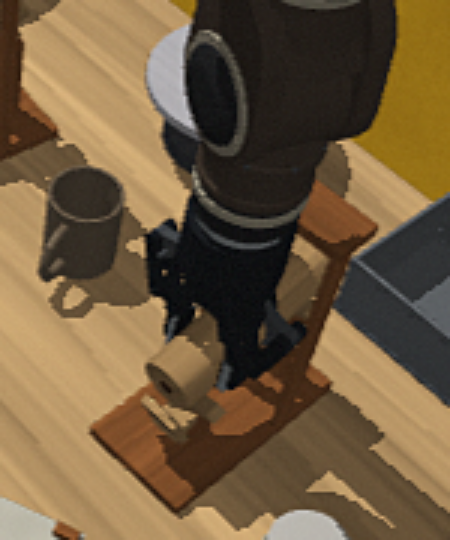

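>>> carry_out(plan="0.1 0 -0.3 0; 0.15 0 -0.6 0; 0.2 0 -0.9 0; 0.25 0 -1.2 0; 0.3 0 -1.4 0; 0.3 0 -1.4 0")

```text
clock: 25.67
tool_pos: [0.6129, -0.2073, 0.0877]
eef_rot: [[-0.999, -0.05, -0.001], [-0.05, 0.999, -0.001], [0.001, -0.001, -1.0]]
ft_force: [-7.4, -2.4, 4.6]
grip_width: 0.0454
```

```bash
python3 - <<'E'
from m import *
s=arm.read_state(); print(s['clock'],s['tool_pos'],s['eef_rot'][:,0],s['ft_force'],s['moment'],s['grip_width'])
W=(.6462,-.2047,np.radians(2.93))
C=G(W,0.004,0,0); ax=G(W,1,0,0)-G(W,0,0,0)
over(snap('wrist','wrist26'),W,'pics/o27.png',(210,130,440,410),2.1,[(C,ax,.024)])
over(snap('side','side26'),None,'pics/o28.png',(340,150,490,330),3.3,[(C,ax,.024)])
E
```

```text
25.6667 [ 0.6129 -0.2073  0.0877] [-0.9987 -0.0503  0.0011] [-7.4048 -2.4385  4.5682] [-0.2523  0.767  -0.1405] 0.04543510983259176
```

View pics/o27.png

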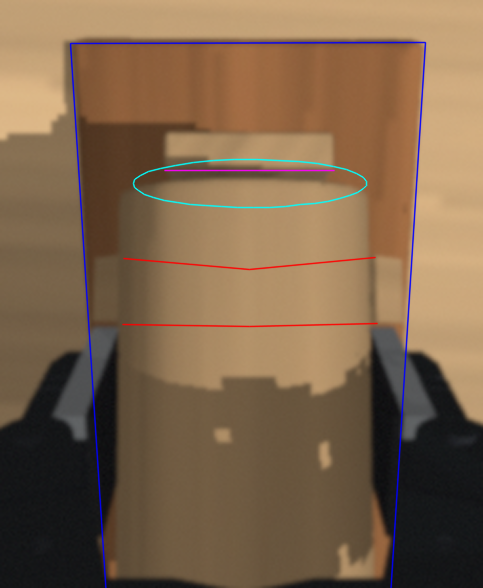

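View pics/o28.png

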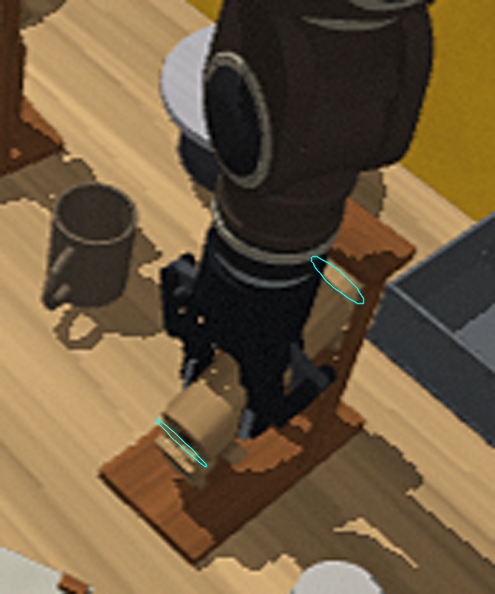

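>>> carry_out(plan="0.05 0.05 -0.2 0; 0.05 0.05 -0.4 0; 0.05 0.05 -0.5 0; 0.05 0.05 -0.5 0")

```text
clock: 26.1
tool_pos: [0.6137, -0.2069, 0.0828]
eef_rot: [[-0.999, -0.05, -0.0], [-0.05, 0.999, -0.001], [0.001, -0.001, -1.0]]
ft_force: [-5.5, -1.2, 2.0]
grip_width: 0.046
```

```bash
python3 - <<'E'
from m import *
s=arm.read_state(); print(s['clock'],s['tool_pos'],s['eef_rot'][:,0],s['ft_force'],s['moment'],s['grip_width'])
W=(.6462,-.2047,np.radians(2.93))
C=G(W,0.008,0,0); ax=G(W,1,0,0)-G(W,0,0,0)
over(snap('wrist','wrist27'),W,'pics/o29.png',(210,130,440,410),2.1,[(C,ax,.024)])
over(snap('side','side27'),None,'pics/o30.png',(370,200,470,330),4.5,[(C,ax,.024)])
E
```

```text
26.1 [ 0.6137 -0.2069  0.0828] [-0.9987 -0.0502  0.0005] [-5.477  -1.2016  1.9843] [-0.2988  0.5862 -0.2577] 0.04601589771505855
```

View pics/o29.png

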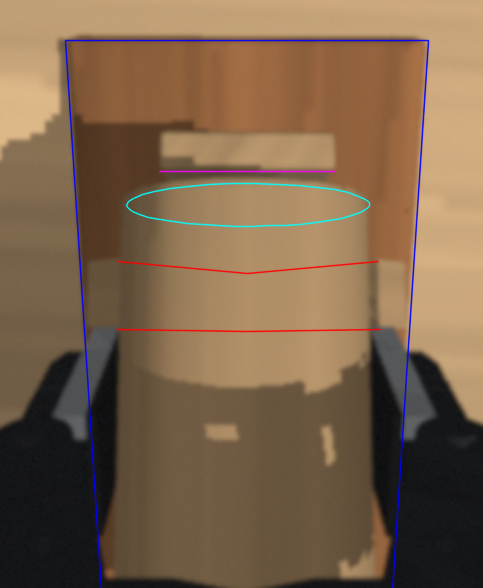

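View pics/o30.png

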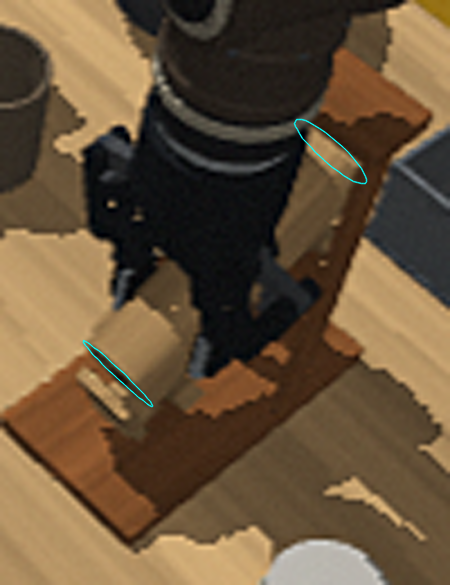

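>>> carry_out(plan="0.05 0 -0.15 0; 0.05 0 -0.25 0; 0.05 0 -0.25 0")

```text
clock: 26.45
tool_pos: [0.6141, -0.2069, 0.0817]
eef_rot: [[-0.999, -0.05, 0.0], [-0.05, 0.999, -0.001], [-0.0, -0.001, -1.0]]
ft_force: [-8.7, -0.8, 9.0]
grip_width: 0.046
```

>>> carry_out(plan="-0.15 0 0 0; -0.3 -0.02 -0.05 0; -0.45 -0.03 -0.1 0; -0.6 -0.03 -0.15 0; -0.6 -0.03 -0.15 0; -0.6 -0.03 -0.15 0")

```text
clock: 26.95
tool_pos: [0.6115, -0.2073, 0.0808]
eef_rot: [[-0.999, -0.051, 0.007], [-0.051, 0.999, -0.001], [-0.007, -0.002, -1.0]]
ft_force: [1.4, -0.6, 5.6]
grip_width: 0.0458
```

```bash
python3 - <<'E'
from m import *
s=arm.read_state(); print(s['clock'],s['tool_pos'],s['eef_rot'][:,0],s['ft_force'],s['moment'],s['grip_width'])
W=(.6462,-.2047,np.radians(2.93))
C=G(W,0.004,0,0); ax=G(W,1,0,0)-G(W,0,0,0)
over(snap('wrist','wrist28'),W,'pics/o31.png',(210,130,440,410),2.1,[(C,ax,.024)])
E
```

```text
26.95 [ 0.6115 -0.2073  0.0808] [-0.9987 -0.0511 -0.0068] [ 1.4456 -0.5643  5.6244] [-0.0775 -0.9097 -0.1055] 0.045765235945304475
```

View pics/o31.png

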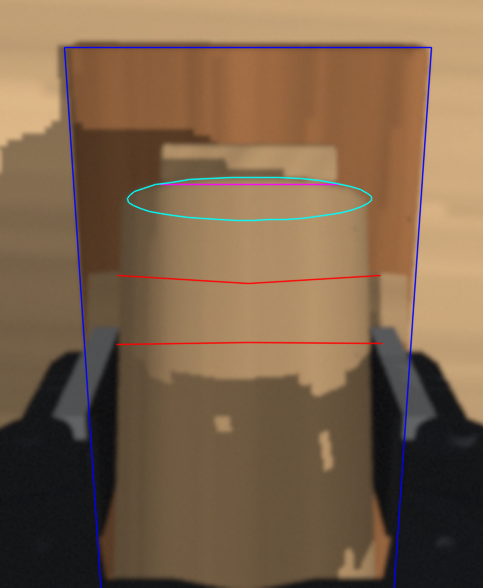

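>>> carry_out(plan="-0.15 0 -0.03 0; -0.3 -0.02 -0.08 0; -0.45 -0.02 -0.14 0; -0.6 -0.03 -0.2 0; -0.6 -0.03 -0.2 0; -0.6 -0.03 -0.2 0")

```text
clock: 27.5
tool_pos: [0.6079, -0.2076, 0.0802]
eef_rot: [[-0.999, -0.052, 0.012], [-0.052, 0.999, -0.002], [-0.012, -0.002, -1.0]]
ft_force: [6.8, -0.1, 7.1]
grip_width: 0.0457
```

```bash
python3 - <<'E'
from m import *
s=arm.read_state(); print(s['clock'],s['tool_pos'],s['eef_rot'][:,0],s['ft_force'],s['moment'],s['grip_width'])
W=(.6462,-.2047,np.radians(2.93))
C=G(W,0.0,0,0); ax=G(W,1,0,0)-G(W,0,0,0)
over(snap('wrist','wrist29'),W,'pics/o32.png',(210,130,440,410),2.1,[(C,ax,.024)])
E
```

```text
27.5 [ 0.6079 -0.2076  0.0802] [-0.9986 -0.0516 -0.0117] [ 6.8013 -0.1105  7.1474] [ 0.0935 -1.7233 -0.1383] 0.045735854058542566
```

View pics/o32.png

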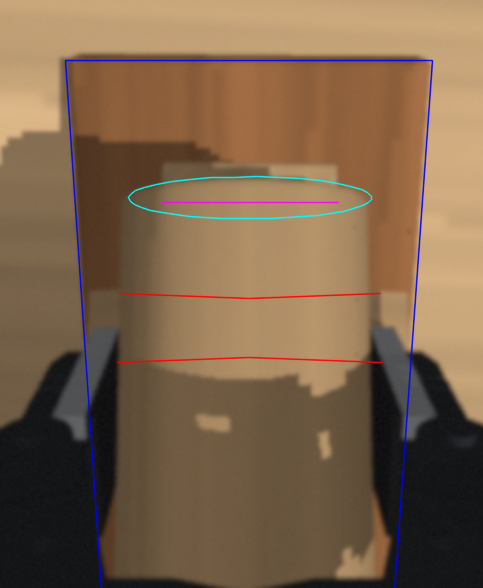

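>>> carry_out(plan="-0.15 0 -0.03 0; -0.3 0 -0.05 0; -0.4 0 -0.1 0; -0.4 0 -0.1 0; -0.4 0 -0.1 0")

```text
clock: 27.97
tool_pos: [0.6076, -0.2076, 0.0804]
eef_rot: [[-0.998, -0.052, 0.019], [-0.052, 0.999, -0.002], [-0.019, -0.003, -1.0]]
ft_force: [17.6, 0.5, 6.1]
grip_width: 0.0457
```

```bash
python3 - <<'E'
from m import *
s=arm.read_state(); print(s['clock'],s['tool_pos'],s['eef_rot'][:,0],s['ft_force'],s['moment'],s['grip_width'])
W=(.6462,-.2047,np.radians(2.93))
C=G(W,0.0,0,0); ax=G(W,1,0,0)-G(W,0,0,0)
over(snap('wrist','wrist30'),W,'pics/o33.png',(210,130,440,410),2.1,[(C,ax,.024)])
over(snap('side','side30'),None,'pics/o34.png',(370,200,470,330),4.5,[(C,ax,.024)])
E
```

```text
27.9667 [ 0.6076 -0.2076  0.0804] [-0.9984 -0.0523 -0.019 ] [17.5975  0.4859  6.1495] [ 0.2228 -3.7262 -0.1773] 0.04568908329163216
```

View pics/o33.png

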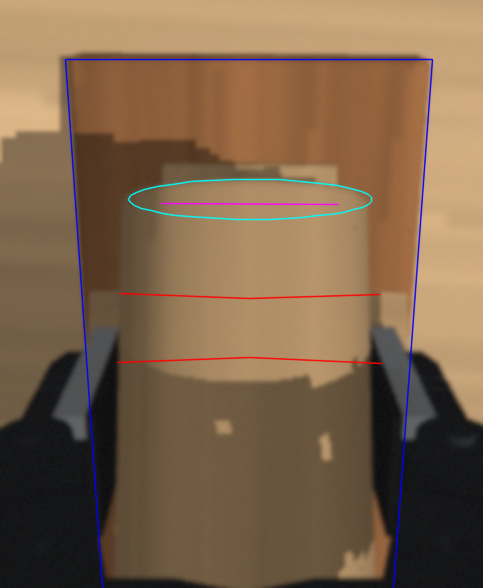

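View pics/o34.png

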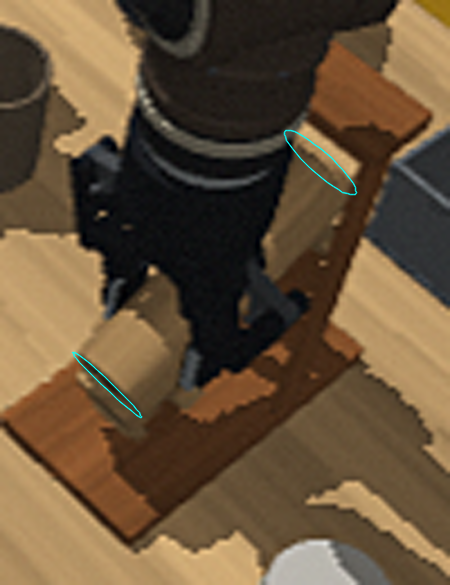

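>>> carry_out(plan="0.2 0 0 0; 0.5 0 -0.1 0; 0.7 0 -0.1 0; 0.7 0 -0.1 0; 0.7 0 -0.1 0; 0.7 0 -0.1 0; 0.7 0 -0.1 0; 0.7 0 -0.1 0")

```text
clock: 28.73
tool_pos: [0.608, -0.2076, 0.0796]
eef_rot: [[-0.999, -0.051, 0.008], [-0.051, 0.999, -0.002], [-0.008, -0.003, -1.0]]
ft_force: [-6.2, 0.9, 23.1]
grip_width: 0.0457
```

```bash
python3 - <<'E'
from m import *
s=arm.read_state(); print(s['clock'],s['tool_pos'],s['eef_rot'][:,0],s['ft_force'],s['moment'],s['grip_width'])
W=(.6462,-.2047,np.radians(2.93))
C=G(W,0.0,0,0); ax=G(W,1,0,0)-G(W,0,0,0)
over(snap('wrist','wrist31'),W,'pics/o35.png',(210,130,440,410),2.1,[(C,ax,.024)])
E
```

```text
28.7333 [ 0.608  -0.2076  0.0796] [-0.9987 -0.0513 -0.0075] [-6.2489  0.9349 23.0842] [0.3118 0.881  0.0406] 0.0457338940220316
```

View pics/o35.png

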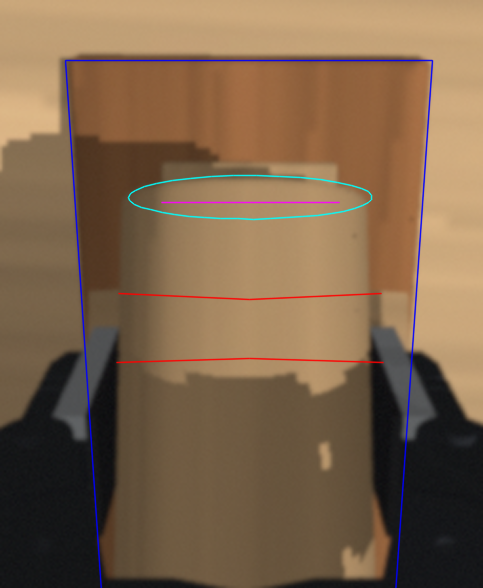

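>>> carry_out(plan="-0.05 0 0.15 0; -0.1 0 0.3 0; -0.1 0 0.3 0; -0.1 0 0.3 0; -0.1 0 0.3 0; -0.1 0 0.3 0")

```text
clock: 29.28
tool_pos: [0.6078, -0.2076, 0.0803]
eef_rot: [[-0.999, -0.051, 0.007], [-0.051, 0.999, -0.002], [-0.007, -0.002, -1.0]]
ft_force: [1.7, 0.2, 10.4]
grip_width: 0.0458
```

>>> carry_out(plan="0 0 0 0; 0 0 0 0; 0 0 0 0; 0 0 0 0; 0 0 0 0; 0 0 0 0", gripper=0.9)

```text
clock: 29.78
tool_pos: [0.6045, -0.2068, 0.0769]
eef_rot: [[-0.999, -0.051, -0.001], [-0.051, 0.999, 0.0], [0.001, 0.0, -1.0]]
ft_force: [-0.3, -0.3, 0.6]
grip_width: 0.0766
```

```bash
python3 - <<'E'
from m import *
s=arm.read_state(); print(s['clock'],s['tool_pos'],s['eef_rot'][:,0],s['ft_force'],s['moment'],s['grip_width'])
W=(.6462,-.2047,np.radians(2.93))
C=G(W,0.0,0,0); ax=G(W,1,0,0)-G(W,0,0,0)
over(snap('wrist','wrist32'),W,'pics/o36.png',(210,130,440,410),2.1,[(C,ax,.024)])
E
```

```text
29.7833 [ 0.6045 -0.2068  0.0769] [-0.9987 -0.0512  0.0009] [-0.3343 -0.2793  0.5895] [-0.0777  0.0379 -0.0108] 0.07657063529763672
```

View pics/o36.png

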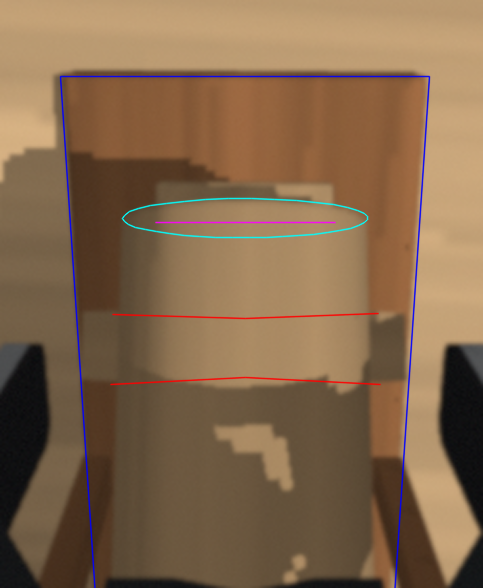

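>>> carry_out(plan="-0.5 0 0.7 0; -1.2 0 1.8 0; -2.2 0 3.2 0; -3.5 0 5 0; -5.5 0 7 0; -8 0 9.5 0; -11 0 12 0; -14.5 0 14 0; -18 0 15 0; -22 0 15 0", gripper=1)

```text
clock: 30.67
tool_pos: [0.384, -0.2072, 0.2316]
eef_rot: [[-0.999, -0.052, 0.006], [-0.052, 0.999, -0.003], [-0.006, -0.004, -1.0]]
ft_force: [-0.5, -0.7, 1.6]
grip_width: 0.0856
```

>>> carry_out(plan="-3 2 0 0; -6 5 0 0; -9 9 0 0; -10 13 0 0; -10 17 0 0; -10 21 0 0; -10 21 0 0; -10 21 0 0")

```text
clock: 31.33
tool_pos: [0.2839, 0.0051, 0.2287]
eef_rot: [[-0.998, -0.059, 0.003], [-0.059, 0.998, 0.0], [-0.003, -0.0, -1.0]]
ft_force: [-0.9, -0.7, 0.3]
grip_width: 0.0853
```

```bash
python3 - <<'E'
from m import *
s=arm.read_state(); print(s['clock'],s['tool_pos'])
W=(.6462,-.2047,np.radians(2.93));N=(.6628,.1785,np.radians(-5.8))
r=[]
for st,rad in((W,.024),(N,.015)):
    r.append((G(st,0,0,0),G(st,1,0,0)-G(st,0,0,0),rad))
f=snap('side','side33')
over(f,None,'pics/o37.png',(370,180,490,330),4,r); over(f,None,'pics/o38.png',(270,90,370,230),4.2,r)
f=snap('top','top33')
over(f,None,'pics/o39.png',(0,0,640,480),1.2,r)
E
```

```text
31.3333 [0.2839 0.0051 0.2287]
```

View pics/o37.png

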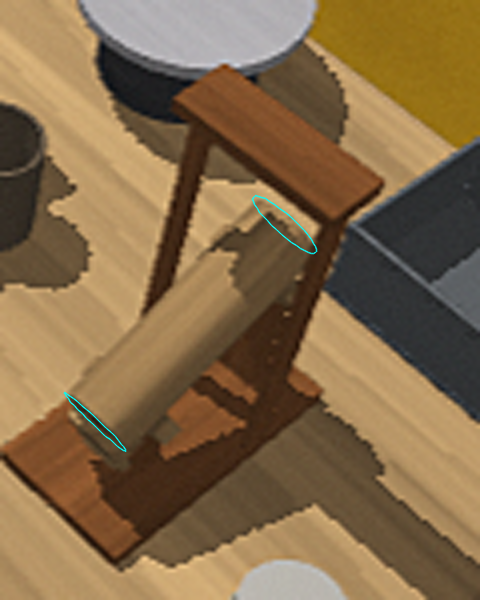

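View pics/o38.png

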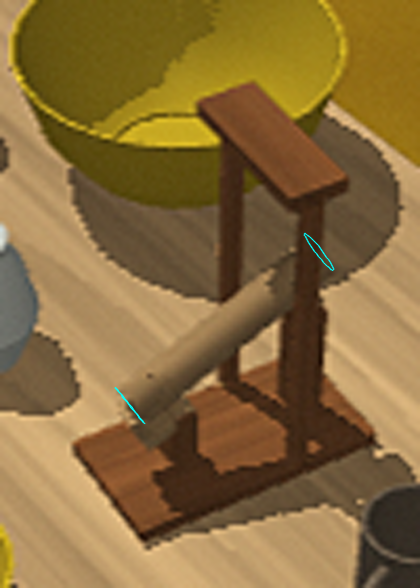

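View pics/o39.png

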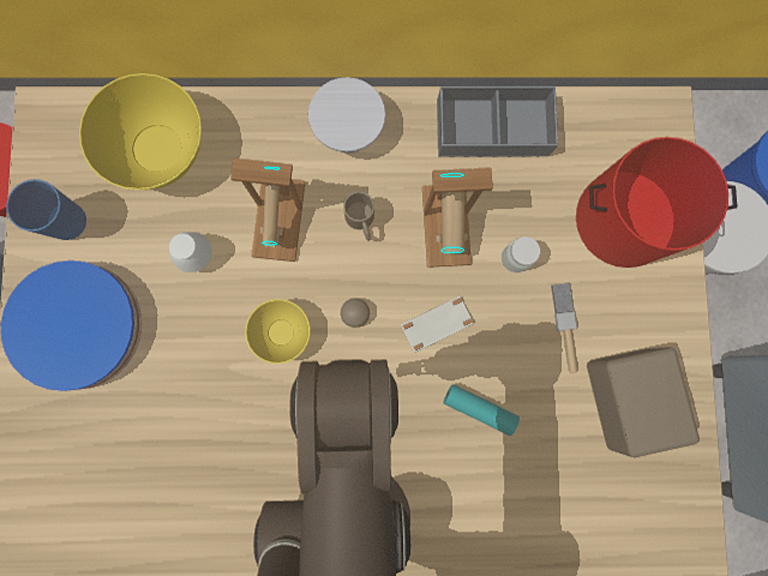

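>>> carry_out(plan="3 2 1.5 0; 6 4 3 0; 9 6 4.5 0; 12 8 5 0; 15 10 5 0; 18 12 5 0; 21 14 5 -0.05; 24 16 5 -0.1; 27 17 5 -0.15; 29 17.5 5 -0.15")

```text
clock: 32.27
tool_pos: [0.5781, 0.1759, 0.2761]
eef_rot: [[-0.995, 0.104, -0.001], [0.104, 0.995, -0.001], [0.001, -0.001, -1.0]]
ft_force: [-1.1, -0.5, -0.6]
grip_width: 0.0853
```

>>> carry_out(plan="0 0 0 0; 0 0 0 0; 0 0 0 0")

```text
clock: 32.52
tool_pos: [0.5749, 0.1755, 0.2772]
eef_rot: [[-0.995, 0.102, -0.001], [0.102, 0.995, -0.0], [0.001, -0.001, -1.0]]
ft_force: [0.4, 0.5, 0.3]
grip_width: 0.0854
```

```bash
python3 - <<'E'
from m import *
s=arm.read_state(); print(s['clock'],s['tool_pos'])
N=(.6628,.1785,np.radians(-5.8))
f=snap('wrist','wrist34')
r=[(G(N,0,0,0),G(N,1,0,0)-G(N,0,0,0),.015)]
over(f,N,'pics/o40.png',(230,150,430,410),2.2,r,-.021,.017,-.004)
over(f,None,'pics/o41.png',(270,170,380,300),4.5)
E
```

```text
32.5167 [0.5749 0.1755 0.2772]
```

View pics/o40.png

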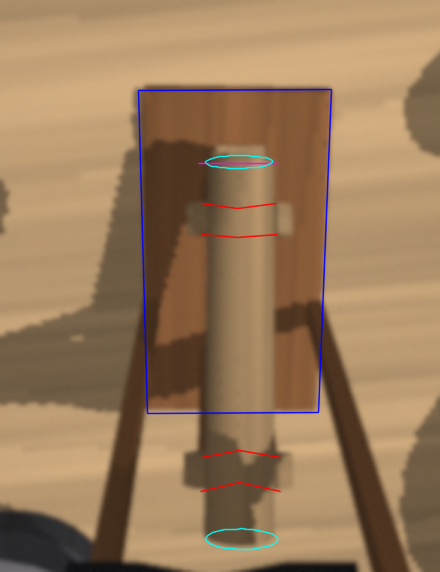

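View pics/o41.png

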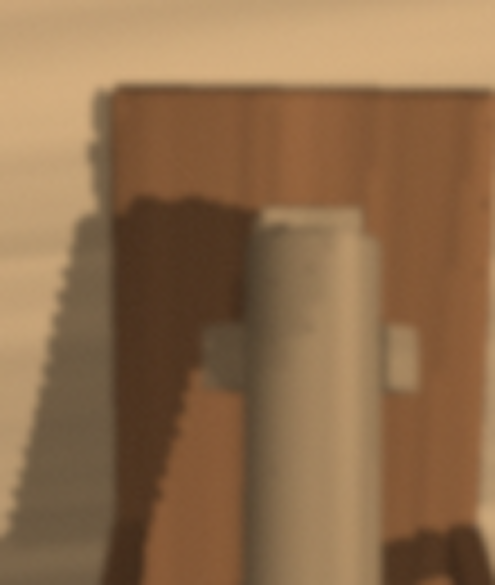

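```bash
python3 -c "
from rig import arm
print(arm.job_done()); print(arm.read_state()['clock'])"
```

```text
the job is handed in; nothing more can be done
None
the job is handed in; nothing more can be done
```

Both rollers are in their own grooves, and I handed the job in at about 32.5 s of the 72 s allowed.

- **Gripper tilt:** The moves only allow shifts and a turn about the vertical, so the gripper could not be leaned back. I worked with it upright, gripping each roller on its lower half, clear of the crossbar.
- **Thin roller:** I lifted it out of the wide groove and lowered it into the narrow one. I then slid it down until the stop resisted with about 17 N and no more movement, held it, and let go.
- **Thick roller:** I gripped it off-centre on the bat, re-gripping once a little lower. I lowered it into the wide groove so that it tilted in the fingers onto both saddles. I slid it to the stop (about 17.6 N, no more movement), held it, and let go.

**Last checks:**
- The pictures taken after letting go show both rollers in their saddles with the low end at the stop, matching the modelled home poses to about 1–2 mm. I looked again at the thin roller up close at the end. The thick one I checked as I let go and then from the side and top cameras.
- The bystanders and the turquoise look-alike stand where they were in the top view, and the arm is clear of everything.
- The cameras disagreed by 2–5 mm on where the stands are. I went by the wrist camera and contact forces.
- The finger opening read about 2 mm less than each roller's diameter while gripping, but nothing slipped.

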